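Height-check brass pillars on a sprung slide gauge

TASK

Check the brass mounting pillars that stand on the bench with the slide gauge: stand every one of them upright in a bore of the blue slide, seated to the bottom, and turn the sunken trim knob clockwise until its white pointer is at the green mark, so that the red gate is at its checking height. Then pull the sprung slide out by its yellow tab until its pointer is in the red band of the scale (65 mm), keep it there for a good second and a half, and ease it back fully home without letting it snap, with the pillars still seated. Last, stand all the pillars upright in the white tray, leave the knob at its mark, and knock over or push about nothing else.

Things in the scene. Friction and masses are not known exactly. Their poses are not given: they have to be found in the camera images.
- slide_gauge: the fixed gauge; origin on the bench under the middle of the gate; x points away from the robot along the slide, y left, z up. Aluminium base 10 mm high, 240 mm wide (y +-120 mm), x -80 to 80 mm; a 90 mm wide front extension reaches x = -167 mm and bears the white scale, right of the slide's tongue, with a red band 8 mm wide
- gate_center (a point): point on the gauge's middle line, 83 mm over the bench, in the plane of the gate. The gate is a red bar across the slide, 10 mm thick, 12 mm high, between two grey posts 109 mm to either side, 102 mm high. The trim knob lifts the bar 6 mm a rad; at 1.6 rad its underside is at this point, 3 mm over the tops of seated pillars
- pod_rim (a point): centre of the trim knob's well at the height of its rim, 54 mm over the bench: a grey block 100 x 100 x 54 mm left of the gate (170 mm left, 90 mm nearer the robot) with a round well 76 mm in diameter, 46 mm deep; green mark on the rim on the side toward the robot
- slide (a joint): how far the slide is pulled out toward the robot, along -x of slide_gauge, in m: 0 home, 0.065 at the middle of the red band, 0.085 at the stop. A spring pulls it home: 2 N at home, about 8.5 N at 0.065 (100 N/m); let go, it snaps back. Snapping means faster than about 0.35 m/s; 0.05 m/s is a good easing speed
- pull_tab (a point): grip point of the yellow upright tab on the front of the slide, 18 mm under its top; the tab is 14 mm thick (along the gauge's x), 44 mm wide (y) and its top is 75 mm over the bench; it moves with the slide. Home, it stands 70 mm in front of the gate
- trim_knob (a joint): trim knob, rad, clockwise seen from above is positive, range 0 to 2.4, stays where it is left (0.03 N m of friction); starts between 0.15 and 0.8; at 1.6 its pointer is at the green mark. It lifts the gate; below about 1.1 seated pillars strike the gate when the slide is pulled
- knob_grip (a point): on the axis of the trim knob at the height to grip, 34 mm over the bench. The knob is a black upright bar 14 mm thick, 36 mm long, its top 44 mm over the bench, white pointer line on one half. The bar's long direction has yaw = (yaw of slide_gauge) + 1.6 - (joint trim_knob); at 1.6 it lies along the gauge's x, pointer toward the robot
- bore_0 (a point): centre of the mouth of bore 0 (right) in the blue slide: 32.5 mm in diameter, 12 mm deep, chamfered; 42 mm behind the gate when home, 34 mm over the bench, bores 60 mm apart; moves with the slide; any pillar may go in any bore. A seated pillar's centre is 17 mm above this point
- bore_1 (a point): centre of the mouth of bore 1 (middle) in the blue slide: 32.5 mm in diameter, 12 mm deep, chamfered; 42 mm behind the gate when home, 34 mm over the bench, bores 60 mm apart; moves with the slide; any pillar may go in any bore. A seated pillar's centre is 17 mm above this point
- bore_2 (a point): centre of the mouth of bore 2 (left) in the blue slide: 32.5 mm in diameter, 12 mm deep, chamfered; 42 mm behind the gate when home, 34 mm over the bench, bores 60 mm apart; moves with the slide; any pillar may go in any bore. A seated pillar's centre is 17 mm above this point
- passed_tray: fixed white tray, 190 mm (its x) by 110 mm (its y), rim 12 mm high, walls and floor 4 mm thick; origin at the centre of its underside on the bench
- pillar_a_mid (a point): centre (half-way up, on the axis) of brass pillar a: a turned part 58 mm tall, standing upright; its foot is a disc 30 mm in diameter and 14 mm high, above it a plain stem 16 mm in diameter runs up to the top; 90 g; it starts standing on the bench between the gauge and the tray; z axis up. May be absent
- pillar_b_mid (a point): centre (half-way up, on the axis) of brass pillar b: a turned part 58 mm tall, standing upright; its foot is a disc 30 mm in diameter and 14 mm high, above it a plain stem 16 mm in diameter runs up to the top; 90 g; it starts standing on the bench between the gauge and the tray; z axis up. May be absent
- pillar_c_mid (a point): centre (half-way up, on the axis) of brass pillar c: a turned part 58 mm tall, standing upright; its foot is a disc 30 mm in diameter and 14 mm high, above it a plain stem 16 mm in diameter runs up to the top; 90 g; it starts standing on the bench between the gauge and the tray; z axis up. May be absent
- pillar_a: the same pillar a; origin at the centre of its underside, z up
- pillar_b: the same pillar b; origin at the centre of its underside, z up
- pillar_c: the same pillar c; origin at the centre of its underside, z up
- spray_can: bystander: orange aerosol can 56 mm in diameter, 199 mm high, loose, origin at the centre of its underside
- flux_bottle: bystander: white dispensing bottle 44 mm in diameter, 140 mm high with its red needle cap, loose, origin at the centre of its underside
Not all that is in view belongs to the job. Leave any pink look-alike of the pillar_b alone.

How it is judged:
By the outcome, as a careful person would: the job done as asked, in the order asked, and still so for the second after the job is handed in, with the robot touching nothing.
Of pillar_a, pillar_b, pillar_c only 2 to 3 are there at a start; the rules pass over those that are not, and their reading is None.
At some moment in a run one of pillar_a, pillar_b, pillar_c may be knocked a few centimetres aside while the robot is not near it.
It also fails if it takes over 210 s, if anything falls off the work surface, if the arm or the gripper's body presses on something with over 40 N, if the wrist force passes 120 N, or if a joint passes its speed limit or range.

ROBOT

A 6-joint arm with a two-finger parallel gripper is mounted at the origin on a cart in front of the work surface, level with it; the furniture and walls round the work are solid. World frame = base frame: x ahead of the robot, y to its left, z up, the work surface at z = 0. Lengths are in m, angles in rad, forces in N, time in s.
With the tool pointing down it reaches from about 0.35 to 0.925 m from the base axis. Payload 6.4 kg.
Tool frame: the origin (TCP) lies on the centre line of the jaws, within the pads' length; the fingertips stand 25 mm ahead of it and the grasp point (between the pads) lies 6 mm ahead of it (tcp_to_tips is the z of the fingertips in the tool frame, in m); z points along the fingers, y is the direction in which the jaws open and shut (so a half turn about z gives the same grasp; the last joint's range is limited). The gripper opens to 85 mm and grips with 20 to 120 N. Pads are 22 mm wide; open, the fingers measure 114 mm over their backs; the gripper's body (76 mm by 85 mm) begins 54 mm behind the grasp point. The pads swing forward as they close: fully open they stand 13 mm farther back than shut.
Start: joints at [-1.477, 0.245, 1.558, -0, 1.339, -0.174], TCP at [0.172, -0.627, 0.256] pointing down, gripper open.
Joint ranges: [-3.13, 3.13], [-1.02, 2.26], [0.13, 2.54], [-0.95, 4.09], [0.21, 2.88], [-2.74, 2.74]. Speed limits (rad/s): [2.57, 2.57, 3.14, 3.14, 3.14, 3.14].

INTERFACE

Orientations are given as a rotation vector (axis times angle).
In Python, from station import * gives the robot as it stands.
- The arm moves only by the tool step_arm, never from a script. Its argument "moves" is text: rows parted by semicolons, each of 7 numbers parted by spaces: the shift along the tool's x, y, z in units of 40 mm (1.0 is 40 mm), then the turn, a rotation vector about the tool's x, y, z in degrees, then the opening, from 0 (shut) to 1 (fully open). In form: tx ty tz wx wy wz grip; .... A call has 1 to 20 rows; each row is the pose to reach, as a shift and turn from the pose measured when the call began, along the tool's axes at that moment; what a row does not reach only later rows make up. A row lasts 1/10 s, in which the tool goes at most 50 mm and 8.59 degrees, less where a joint would pass 70% of its speed; a pose out of reach is approached as far as the arm can. A call with a gripper value outside its range is refused whole. The fingers move at their own pace and stop on an object; "grip_force" is the grip in N (left out, the last holds). Time passes only in rows, so rows that repeat a pose let the fingers close. It gives the time, the measured TCP pose, the force and the opening at its end, in the units of the state.
- get_obs(): the state, without advancing time (a new reading comes with each control period).
- camera(name): name is "side" or "top"; returns a dict with "frame" (400x640x3 uint8, red, green, blue), "K" (3x3 intrinsics, pixels), "extrinsics" (4x4, takes a point from camera to world coordinates). Camera axes: x right, y down, z forward; pixel columns grow to the right and rows downward; lengths in m; the calibration is good to about 2 mm. A picture is of the moment at which its call begins. There is no depth.
- sign_off(): hands the job in, once; it reports no verdict.
Trained networks look in a picture, given as the dict that the camera call returned (one of the last four; its "shot" number tells which), for a name from the list of things; names that differ only in an ending like _2 or _b are one class to them, and where a whole thing is asked for, a point or a joint stands for the part that bears it (a point fixed in the world has none). Each returns a list of dicts, best first, with "p" (0 to 1); they miss things now and then, are a little off and sometimes report something else, mostly with a low value. They report only what shows in the picture. A call takes as long as a camera call. They do not tell look-alikes from the thing itself.
- look_for(picture, query): "position" ([x, y, z] in m, in the coordinates of the camera as it stood for that picture, good to about 4 mm: the middle of the surface that is visible of it).
- silhouettes(picture, query): "mask" (400x640 bool, what is visible of it).
- spot_point(picture, query): "position" ([x, y, z] in m, in the coordinates of the camera as it stood for that picture, good to about 4 mm: a listed point, or the origin of a listed thing).
The state is a dict: "time_s": time; "qpos": joint angles; "qvel": joint speeds; "tau": joint torques, N m; "position": TCP position; "eef_rot": TCP orientation; "force": force on the tool from outside, world axes, zero at the start; "moment": the same for the moment, N m; "opening": finger opening in m.
Only numpy, scipy, OpenCV 4.12 (cv2) and the standard library are available. Lean on these libraries where they do the work, as an engineer would, in place of code of your own. Each camera call takes 0.05 s, during which the arm holds its last target.

## Working session

There is one attempt and no reset: what is moved stays moved. The work goes in short steps, Python scripts to look and compute and a tool call to move; the robot and the scene stay as the last step left them, time stands still between calls to the robot, and variables do not carry over. Pictures are saved under pics/ and viewed, and the job is handed in when it is done.

Besides the shell and the picture viewer there is one more tool, called after "Call:" in YAML: its name, and indented under it one key for each argument. step_arm: Moves the arm, as the interface text tells. Its arguments: {"type":"object","properties":{"moves":{"type":"string"},"grip_force":{"type":"number"}},"required":["moves"]}

```bash
ls; mkdir -p pics
python3 - <<'E'
from station import *
import cv2
o=get_obs();print({k:(v.round(3).tolist() if hasattr(v,'round') and hasattr(v,'tolist') else v) for k,v in o.items()})
for n in ['top','side']:
    c=camera(n);cv2.imwrite(f'pics/a_{n}.png',c['frame'][:,:,::-1]);print(n,c['K'].tolist() if hasattr(c['K'],'tolist') else c['K']);print(c['extrinsics'])
E
```

```text
pics
{'time_s': 0.0, 'qpos': [-1.477, 0.246, 1.559, 0.0, 1.339, -0.174], 'qvel': [0.0, 0.0, 0.0, -0.0, -0.0, -0.0], 'tau': [0.001, -42.952, -32.612, -0.0, 0.005, 0.0], 'position': [0.172, -0.626, 0.255], 'eef_rot': [-3.111, -0.419, -0.0], 'force': [0.796, 0.658, 0.024], 'moment': [0.033, 0.003, 0.048], 'opening': 0.08520637481917337}
top [[433.6156535128633, 0.0, 321.5326524654042], [0.0, 433.6156535128633, 196.6904300125338], [0.0, 0.0, 1.0]]
[[-0.00562731 -0.98431811  0.17631276  0.40113186]
 [-0.99997859  0.00612773  0.00229393  0.02935433]
 [-0.00333836 -0.17629607 -0.98433152  1.16274552]
 [ 0.          0.          0.          1.        ]]
side [[382.54075337894574, 0.0, 311.068490310185], [0.0, 382.54075337894574, 194.67104774774134], [0.0, 0.0, 1.0]]
[[ 0.98667454 -0.12260654  0.10696252  0.49424262]
 [-0.16199251 -0.67873097  0.71629792 -0.68861612]
 [-0.01522404 -0.72408005 -0.68954791  0.76069148]
 [ 0.          0.          0.          1.        ]]
```

View pics/a_top.png

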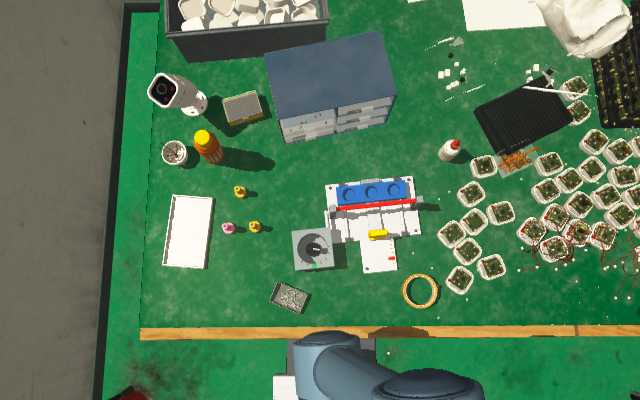

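View pics/a_side.png

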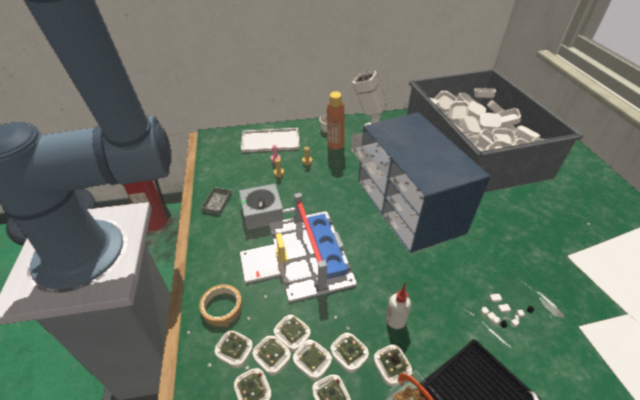

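The top view shows two brass pillars at about (240,191) and (255,227), with the pink look-alike at (228,228). The gauge is near (370,210), the knob well at (313,249) and the tray at (188,231). Next I'll measure positions.

```bash
cat > h.py <<'E'
from station import *
import numpy as np, cv2
from scipy.spatial.transform import Rotation as R
np.set_printoptions(precision=4,suppress=True)
def w(c,p):
    E=np.array(c['extrinsics']);return E[:3,:3]@np.array(p)+E[:3,3]
def pix(c,P):
    E=np.array(c['extrinsics']);q=np.array(c['K'])@(E[:3,:3].T@(np.array(P)-E[:3,3]));return q[:2]/q[2]
def ray(c,uv,z):
    E=np.array(c['extrinsics']);d=E[:3,:3]@np.linalg.inv(np.array(c['K']))@np.array([uv[0],uv[1],1.]);t=(z-E[2,3])/d[2];return E[:3,3]+t*d
def sp(c,q,n=3,th=.2):
    return [(round(float(d['p']),2),w(c,d['position'])) for d in spot_point(c,q)[:n] if d['p']>th]
def crop(c,name,x0,x1,y0,y1,s):
    cv2.imwrite(name,cv2.resize(c['frame'][y0:y1,x0:x1,::-1],None,fx=s,fy=s,interpolation=cv2.INTER_CUBIC))
def st():
    o=get_obs();r=R.from_rotvec(o['eef_rot']).as_matrix()
    print('t',round(o['time_s'],2),'pos',np.array(o['position']),'force',np.array(o['force']),'open',round(o['opening'],4));print('toolx',r[:,0],'tooly',r[:,1],'z',r[:,2]);return o
E
python3 - <<'E'
from h import *
for n in ['top','side']:
    c=camera(n)
    for q in ['slide_gauge','gate_center','pod_rim','pull_tab','knob_grip','bore_0','bore_1','bore_2','passed_tray','pillar_a','pillar_a_mid','spray_can','flux_bottle']:
        print(n,q,*[(a,b) for a,b in sp(c,q,4)])
    if n=='top': crop(c,'pics/b1.png',150,310,170,320,5); crop(c,'pics/b2.png',280,440,170,280,5)
E
```

```text
top slide_gauge (0.72, array([ 0.5786, -0.1035,  0.0021]))
top gate_center (0.94, array([ 0.5764, -0.1026,  0.0851]))
top pod_rim (0.92, array([0.4714, 0.0526, 0.059 ]))
top pull_tab (0.83, array([ 0.5056, -0.1101,  0.058 ]))
top knob_grip
top bore_0 (0.81, array([ 0.6151, -0.1004,  0.0349])) (0.76, array([ 0.6222, -0.1633,  0.0333])) (0.72, array([ 0.6078, -0.0381,  0.0353]))
top bore_1 (0.81, array([ 0.6151, -0.1004,  0.0349])) (0.76, array([ 0.6222, -0.1633,  0.0333])) (0.72, array([ 0.6078, -0.0381,  0.0353]))
top bore_2 (0.81, array([ 0.6151, -0.1004,  0.0349])) (0.76, array([ 0.6222, -0.1633,  0.0333])) (0.72, array([ 0.6078, -0.0381,  0.0353]))
top passed_tray (0.95, array([0.5183, 0.391 , 0.0026]))
top pillar_a (0.54, array([0.5262, 0.2821, 0.0002])) (0.48, array([ 0.6218,  0.257 , -0.0017])) (0.42, array([0.5319, 0.208 , 0.0009]))
top pillar_a_mid (0.72, array([ 0.6225,  0.256 , -0.    ])) (0.4, array([0.6202, 0.2541, 0.03  ]))
top spray_can (0.67, array([ 0.7279,  0.3301, -0.0005]))
top flux_bottle (0.8, array([ 0.7258, -0.3087,  0.0012])) (0.24, array([ 0.6055, -0.0411,  0
[... 511 characters left out ...]
, -0.1609,  0.0331])) (0.83, array([ 0.619 , -0.0987,  0.0341])) (0.79, array([ 0.6077, -0.0368,  0.0364]))
side bore_2 (0.89, array([ 0.6237, -0.1609,  0.0331])) (0.83, array([ 0.619 , -0.0987,  0.0341])) (0.79, array([ 0.6077, -0.0368,  0.0364]))
side passed_tray (0.71, array([0.5209, 0.3896, 0.0003])) (0.38, array([ 0.6055, -0.0371,  0.0323]))
side pillar_a (0.68, array([0.5304, 0.2789, 0.0005])) (0.6, array([0.5272, 0.2092, 0.0002])) (0.54, array([ 0.5223,  0.389 , -0.0019])) (0.45, array([0.4708, 0.0576, 0.052 ]))
side pillar_a_mid (0.46, array([0.6206, 0.2519, 0.0275]))
side spray_can (0.86, array([ 0.7322,  0.3327, -0.0026])) (0.55, array([ 0.5732, -0.1044,  0.0814]))
side flux_bottle
```

```bash
ls -la pics
```

```text
total 1836
drwxr-xr-x 2 agent agent   4096 Dec  6 22:18 .
drwxr-xr-x 3 agent agent   4096 Dec  6 22:18 ..
-rw-r--r-- 1 agent agent 392825 Dec  6 22:17 a_side.png
-rw-r--r-- 1 agent agent 436618 Dec  6 22:17 a_top.png
-rw-r--r-- 1 agent agent 560035 Dec  6 22:18 b1.png
-rw-r--r-- 1 agent agent 477154 Dec  6 22:18 b2.png
```

View pics/b1.png

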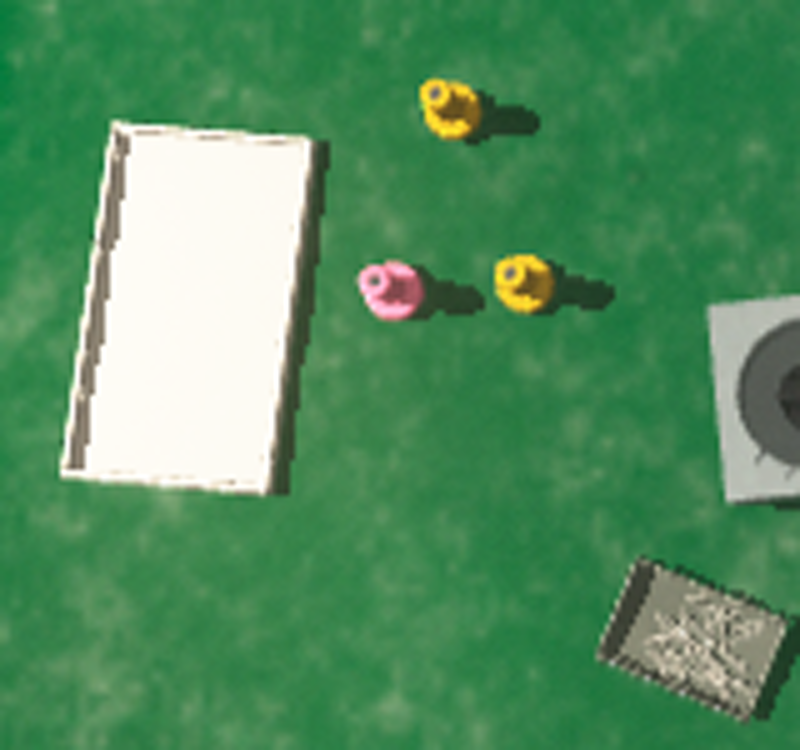

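View pics/b2.png

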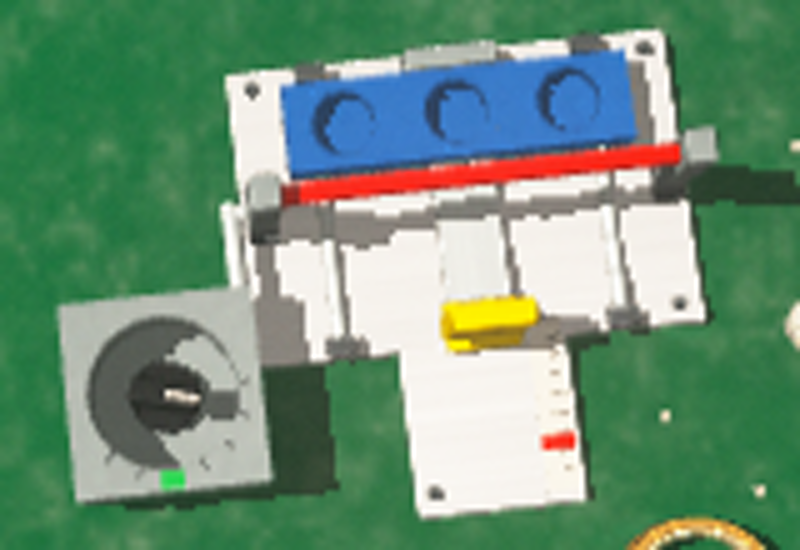

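Two pillars are present, at about (0.622,0.255) and (0.530,0.208). The pink one is at (0.528,0.281). The knob pointer points right, about a quarter turn short of the green mark. I'll fit the gauge pose more precisely.

```bash
cat > fit.py <<'E'
from h import *
from scipy.optimize import least_squares
model={'slide_gauge':(0,0,0),'gate_center':(0,0,.083),'pod_rim':(-.09,.17,.054),'pull_tab':(-.07,0,.057),'knob_grip':(-.09,.17,.034),'b0':(.042,-.06,.034),'b1':(.042,0,.034),'b2':(.042,.06,.034)}
obs=[]
for n in ['top','side']:
  for k in range(2):
    c=camera(n)
    for q in ['slide_gauge','gate_center','pod_rim','pull_tab','knob_grip']:
        r=sp(c,q,1,.4)
        if r: obs.append((n,q,r[0][1]))
    for p,P in sp(c,'bore_1',3,.5):
        j=0 if P[1]<-.13 else (1 if P[1]<-.07 else 2)
        obs.append((n,'b%d'%j,P))
def f(x,M):
    M=np.array(M);c,s=np.cos(x[2]),np.sin(x[2]);return np.array([x[0]+c*M[0]-s*M[1],x[1]+s*M[0]+c*M[1]])
def solve(sel):
    return least_squares(lambda x:np.concatenate([f(x,model[q])-P[:2] for n,q,P in obs if n in sel]),[.576,-.103,.12],loss='soft_l1',f_scale=.003).x
for s in (['top'],['side'],['top','side']): print(s,solve(s))
x=solve(['top','side'])
for n,q,P in obs: print(n,q,(P[:2]-f(x,model[q]))*1000)
# pixel fit, top, hand points
px=[((227,75),(.08,.12,.01)),((662,32),(.08,-.12,.01)),((704,322),(-.08,-.12,.01)),((422,517),(-.167,.045,.01)),((588,497),(-.167,-.045,.01)),
((345,124),(.042,.06,.034)),((459,112),(.042,0,.034)),((569,101),(.042,-.06,.034)),((60,307),(-.04,.22,.054)),((250,287),(-.04,.12,.054)),((273,482),(-.14,.12,.054)),((78,503),(-.14,.22,.054))]
c=camera('top')
def res(x):
    return np.concatenate([pix(c,[*f(x,M),M[2]])-np.array([280+(u+.5)/5-.5,170+(v+.5)/5-.5]) for (u,v),M in px])
r=least_squares(res,[.576,-.103,.12],loss='soft_l1');print('pix',r.x);print(res(r.x).reshape(-1,2))
E
python3 fit.py
```

```text
['top'] [ 0.5748 -0.1032  0.0744]
['side'] [ 0.5742 -0.1045  0.0955]
['top', 'side'] [ 0.5745 -0.1039  0.0891]
top slide_gauge [2.7685 1.4897]
top gate_center [1.4501 2.4131]
top pod_rim [ 3.7516 -3.6288]
top pull_tab [1.4262 3.7317]
top knob_grip [ 61.0675 151.7498]
top b0 [-3.748  -3.0442]
top b2 [-2.6847  1.5862]
top b1 [-0.2931  2.7142]
top slide_gauge [0.4377 0.5917]
top gate_center [ 0.339  -0.2746]
top pod_rim [ 3.4301 -3.3254]
top pull_tab [0.701 2.528]
top knob_grip [-1.4615 -0.8359]
top b2 [-2.5869  0.6913]
top b1 [2.7998 1.1997]
top b0 [-2.7446 -1.7426]
side slide_gauge [-3.6058  0.1423]
side gate_center [-1.2253  0.8177]
side pod_rim [-1.8415 -3.4894]
side pull_tab [-0.3436  0.8491]
side knob_grip [ 1.9725 -0.8092]
side b1 [0.8357 0.8065]
side b0 [ 0.3932 -4.0263]
side slide_gauge [-0.8097  2.5208]
side gate_center [-2.0826 -0.1283]
side pod_rim [-0.7445 -3.4039]
side pull_tab [ 0.9753 -1.1217]
side knob_grip [ 0.5248 -2.9723]
side b0 [ 3.3674 -2.0231]
side b2 [-7.025   4.3188]
side b1 [-1.0547 -1.3711]
pix [ 0.5734 -0.1041  0.1028]
[[-0.3651  0.0975]
 [ 0.2481 -0.7055]
 [ 0.5741 -0.3283]
 [-0.5424  0.5398]
 [ 0.3526  0.7641]
 [ 0.1764  0.0134]
 [-0.1262 -0.0113]
 [ 0.334  -0.2319]
 [-0.5714 -0.0307]
 [ 0.2191 -0.2544]
 [ 0.0379 -0.0227]
 [-0.3692  0.1256]]
```

Run:
```python
from h import *
c=camera('top')
def u(a,b): return (150+(a+.5)/5-.5,170+(b+.5)/5-.5)
for t,f in (((436,94),(453,110)),((511,272),(526,284)),((374,281),(394,292))):
    print(ray(c,u(*t),.058)[:2],ray(c,u(*f),.010)[:2])
for n in 'top','side':
    c=camera(n)
    hsv=cv2.cvtColor(c['frame'],cv2.COLOR_RGB2HSV);m=cv2.inRange(hsv,(18,120,90),(32,255,255))
    for cc in cv2.connectedComponentsWithStats(m)[2:4][0][1:] if False else []: pass
    nn,l,s,ce=cv2.connectedComponentsWithStats(m)
    for i in range(1,nn):
        if s[i,4]>30: print(n,s[i],ce[i])
    if n=='side': crop(c,'pics/c1.png',230,350,130,200,6)
# tray corners from b1 crop (rim top outer z=.012)
c=camera('top')
T=[ray(c,u(*q),.012)[:2] for q in ((113,122),(327,138),(270,495),(62,478))];print(np.array(T),np.mean(T,0))
print('shelf',[ray(c,q,0)[:2] for q in ((285,140),(395,125))])
st()
```

```text
[0.6223 0.252 ] [0.623  0.2522]
[0.5291 0.2109] [0.5282 0.2106]
[0.5249 0.281 ] [0.5243 0.281 ]
top [245 113  18   8  60] [254.  116.5]
top [229 119  15   7  35] [234.8    121.8857]
top [191 124  18  18 259] [199.6911 132.6139]
top [234 186  12  12 110] [239.6818 191.4273]
top [249 221  12  12 104] [254.3365 226.2404]
top [368 229  20  12 181] [377.1657 233.9448]
top [402 274  37  35 270] [418.8667 290.7111]
top [ 387  325  216   13 1615] [491.7796 330.6087]
top [619 325  21   6  60] [630.2167 326.7667]
top [ 139  326  251   14 2231] [248.3084 332.0731]
side [333  90  12  15 144] [338.3611  97.2778]
side [276 234   8  23  85] [279.1882 243.2   ]
[[0.6172 0.4355]
 [0.6076 0.3194]
 [0.4177 0.3422]
 [0.4272 0.4518]] [0.5174 0.3872]
shelf [array([0.7707, 0.1331]), array([ 0.8125, -0.1752])]
t 3.15 pos [ 0.172  -0.6268  0.2563] force [0.0093 0.2234 0.5252] open 0.0855
toolx [ 0.9644  0.2646 -0.    ] tooly [ 0.2646 -0.9644  0.    ] z [-0. -0. -1.]
```

View pics/c1.png

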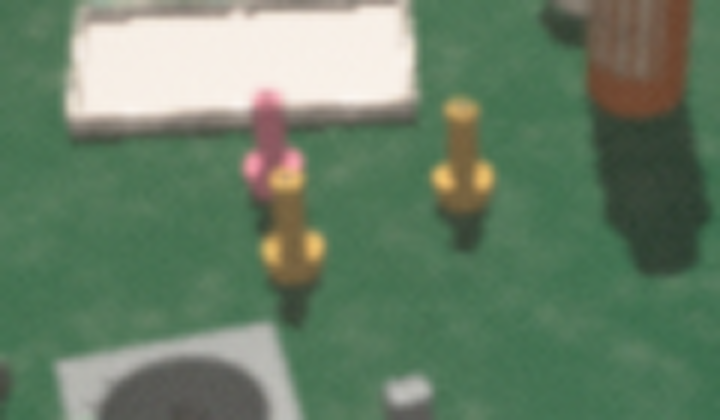

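```bash
cat >> h.py <<'E'
G=np.array([.5734,-.1041,.1028])
def gp(M,x=G):
    c,s=np.cos(x[2]),np.sin(x[2]);return np.array([x[0]+c*M[0]-s*M[1],x[1]+s*M[0]+c*M[1],M[2]])
def go(P,yaw=None,o=None):
    "yaw: desired world yaw of tool y (tool down); prints move row"
    o=o or get_obs();r=R.from_rotvec(o['eef_rot']);
    t=r.inv().apply(np.array(P)-np.array(o['position']))/.04
    wv=np.zeros(3)
    if yaw is not None:
        y=np.array([np.cos(yaw),np.sin(yaw),0]);z=np.array([0,0,-1.]);T=R.from_matrix(np.stack([np.cross(y,z),y,z],1))
        wv=np.degrees((r.inv()*T).as_rotvec())
    print('MOVE',' '.join('%.3f'%v for v in [*t,*wv]),'| t',round(o['time_s'],2),'p',np.array(o['position']),'q6',round(o['qpos'][5],2),'q',np.array(o['qpos']))
E
python3 - <<'E'
from h import *
Y=G[2]-np.pi/2
go([.5287,.2107,.17],Y)
E
```

```text
MOVE 14.140 -17.833 2.158 0.000 0.000 9.453 | t 3.15 p [ 0.172  -0.6268  0.2563] q6 -0.17 q [-1.4771  0.2451  1.5578 -0.      1.3387 -0.1741]
```

Call:
step_arm:
  moves: "14.14 -17.83 0 0 0 9.45 0.6; 14.14 -17.83 0 0 0 9.45 0.6; 14.14 -17.83 0 0 0 9.45 0.6; 14.14 -17.83 0 0 0 9.45 0.6; 14.14 -17.83 0 0 0 9.45 0.6; 14.14 -17.83 0 0 0 9.45 0.6; 14.14 -17.83 0 0 0 9.45 0.6; 14.14 -17.83 0 0 0 9.45 0.6; 14.14 -17.83 0 0 0 9.45 0.6; 14.14 -17.83 0 0 0 9.45 0.6; 14.14 -17.83 0 0 0 9.45 0.6; 14.14 -17.83 0 0 0 9.45 0.6; 14.14 -17.83 0 0 0 9.45 0.6; 14.14 -17.83 0 0 0 9.45 0.6; 14.14 -17.83 0 0 0 9.45 0.6; 14.14 -17.83 0 0 0 9.45 0.6; 14.14 -17.83 0 0 0 9.45 0.6; 14.14 -17.83 0 0 0 9.45 0.6; 14.14 -17.83 0 0 0 9.45 0.6; 14.14 -17.83 0 0 0 9.45 0.6"
  grip_force: 40

```text
time_s: 5.15
position: [0.5288, 0.2119, 0.2561]
eef_rot: [3.137, 0.166, -0.001]
force: [-0.9, 0.6, -0.5]
opening: 0.0515
```

Run:
```python
from h import *
c=camera('top');crop(c,'pics/d1.png',150,310,150,270,5)
c=camera('side');crop(c,'pics/d2.png',230,350,100,190,6)
go([.5287,.2107,.043],G[2]-np.pi/2);st()
```

```text
MOVE 0.012 -0.023 5.328 0.029 0.034 -0.016 | t 5.25 p [0.5284 0.2099 0.2561] q6 1.65 q [ 0.1789  0.0564  1.769  -0.0005  1.3168  1.6473]
t 5.25 pos [0.5284 0.2099 0.2561] force [ 0.2461 -0.0369 -0.3925] open 0.0511
toolx [ 0.9947  0.1023 -0.0006] tooly [ 0.1023 -0.9947  0.0005] z [-0.0005 -0.0006 -1.    ]
```

View pics/d1.png

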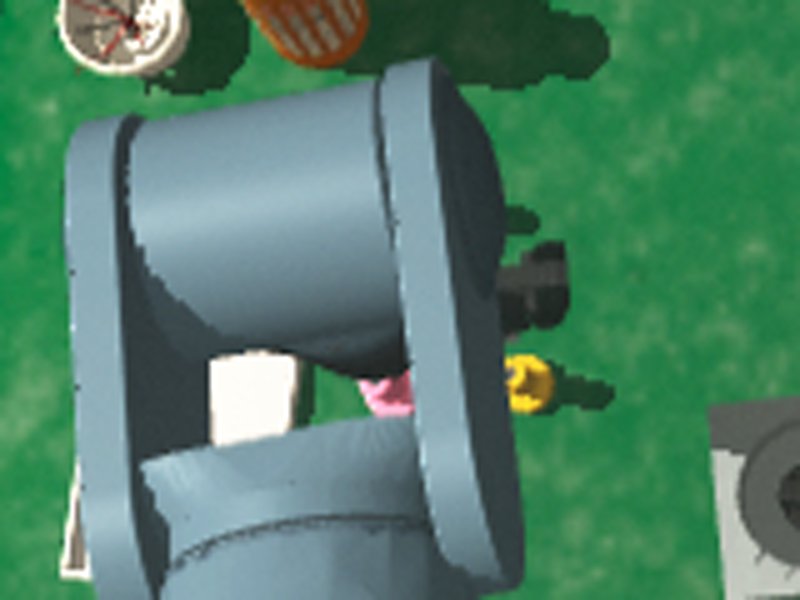

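View pics/d2.png

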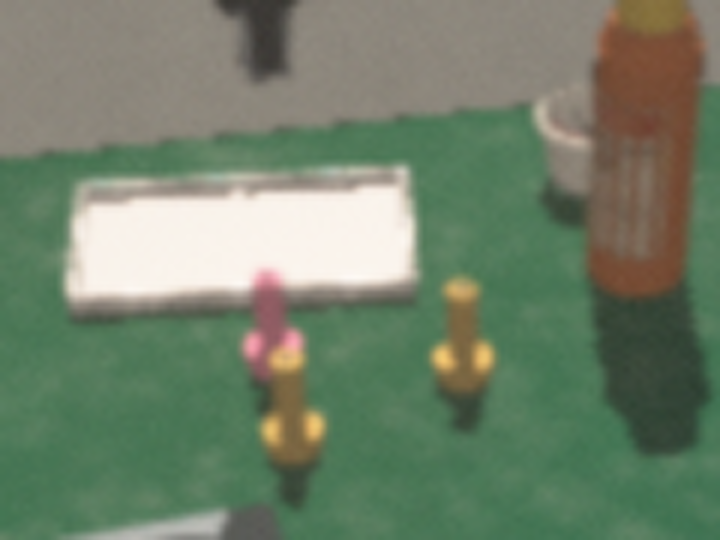

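The side view shows the gripper above pillar b, with both pillars and the pink one undisturbed. I'll descend and grip.

Call:
step_arm:
  moves: "0 -0.02 1.2 0 0 0 0.6; 0 -0.02 2.4 0 0 0 0.6; 0 -0.02 3.4 0 0 0 0.6; 0 -0.02 4.2 0 0 0 0.6; 0 -0.02 4.8 0 0 0 0.6; 0 -0.02 5.2 0 0 0 0.6; 0 -0.02 5.32 0 0 0 0.6; 0 -0.02 5.32 0 0 0 0.6; 0 -0.02 5.32 0 0 0 0.0; 0 -0.02 5.32 0 0 0 0.0; 0 -0.02 5.32 0 0 0 0; 0 -0.02 5.32 0 0 0 0; 0 -0.02 5.32 0 0 0 0; 0 -0.02 5.32 0 0 0 0; 0 -0.02 5.32 0 0 0 0; 0 -0.02 5.32 0 0 0 0"
  grip_force: 40

```text
time_s: 6.85
position: [0.5292, 0.2107, 0.0447]
eef_rot: [3.137, 0.161, 0.002]
force: [-1.4, -0.6, 5.4]
opening: 0.0152
```

Run:
```python
from h import *
c=camera('side');crop(c,'pics/e2.png',230,350,100,190,6)
b=gp((.042,-.06,0));print(b)
st()
```

```text
[ 0.6213 -0.1595  0.    ]
t 6.9 pos [0.5292 0.2108 0.0447] force [-0.2846 -0.5058  6.0632] open 0.015
toolx [0.9947 0.1026 0.0015] tooly [ 0.1026 -0.9947  0.0005] z [ 0.0016 -0.0004 -1.    ]
```

View pics/e2.png

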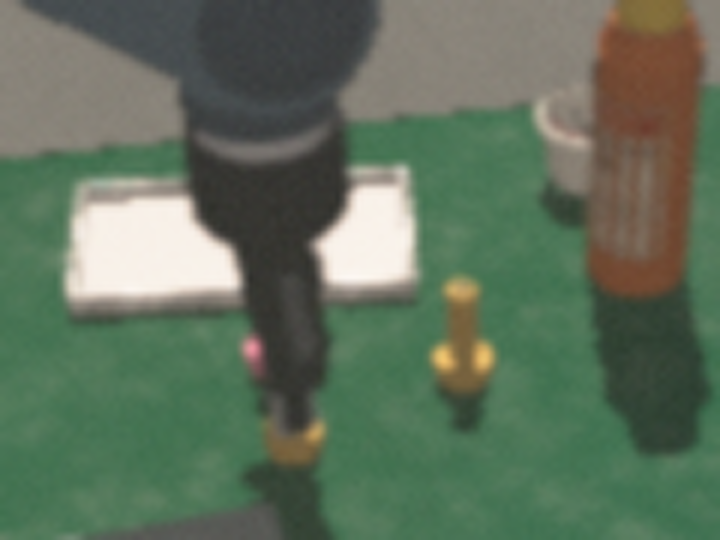

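Run:
```python
from h import *
go([.6213,-.1595,.12],G[2]-np.pi/2)
go([.6213,-.1595,.2],G[2]-np.pi/2)
```

```text
MOVE 1.343 9.445 -1.875 0.030 -0.087 0.000 | t 6.9 p [0.5292 0.2108 0.0447] q6 1.65 q [ 0.1803  0.3472  1.8673 -0.0008  0.9257  1.6488]
MOVE 1.346 9.446 -3.875 0.030 -0.087 0.000 | t 6.9 p [0.5292 0.2108 0.0447] q6 1.65 q [ 0.1803  0.3472  1.8673 -0.0008  0.9257  1.6488]
```

Call:
step_arm:
  moves: "0 0 -0.5 0 0 0 0; 0 0 -1.2 0 0 0 0; 0 0 -2.2 0 0 0 0; 0 0 -3.2 0 0 0 0; 0.1 0.8 -3.88 0 0 0 0; 0.3 2 -3.88 0 0 0 0; 0.45 3 -3.88 0 0 0 0; 0.6 4 -3.88 0 0 0 0; 0.7 5 -3.88 0 0 0 0; 0.85 6 -3.88 0 0 0 0; 1 7 -3.88 0 0 0 0; 1.15 8 -3.88 0 0 0 0; 1.25 8.8 -3.88 0 0 0 0; 1.34 9.2 -3.88 0 0 0 0; 1.34 9.44 -3.5 0 0 0 0; 1.34 9.44 -2.8 0 0 0 0; 1.34 9.44 -2.2 0 0 0 0; 1.34 9.44 -1.87 0 0 0 0; 1.34 9.44 -1.87 0 0 0 0; 1.34 9.44 -1.87 0 0 0 0"

```text
time_s: 8.9
position: [0.6214, -0.1588, 0.1201]
eef_rot: [3.137, 0.163, 0.003]
force: [0.6, -0.8, -0.7]
opening: 0.015
```

Run:
```python
from h import *
c=camera('side');crop(c,'pics/f2.png',260,380,180,280,6)
for P in [(.042,-.06,.034)]: print('bore px', (pix(c,gp(P))-[260,180])*6)
o=st();p=np.array(o['position']);
for dz in (-.0447,-.0447+.014): print('foot px',(pix(c,p+[0,0,dz])-[260,180])*6)
t=camera('top');crop(t,'pics/f1.png',300,440,150,260,5)
```

```text
bore px [436.7364 476.9969]
t 8.95 pos [ 0.622  -0.1591  0.1211] force [-0.6548  0.4076 -0.5183] open 0.0152
toolx [0.9946 0.1033 0.0034] tooly [ 0.1033 -0.9946  0.0015] z [ 0.0035 -0.0012 -1.    ]
foot px [440.9057 407.7849]
foot px [441.852  384.1863]
```

View pics/f2.png

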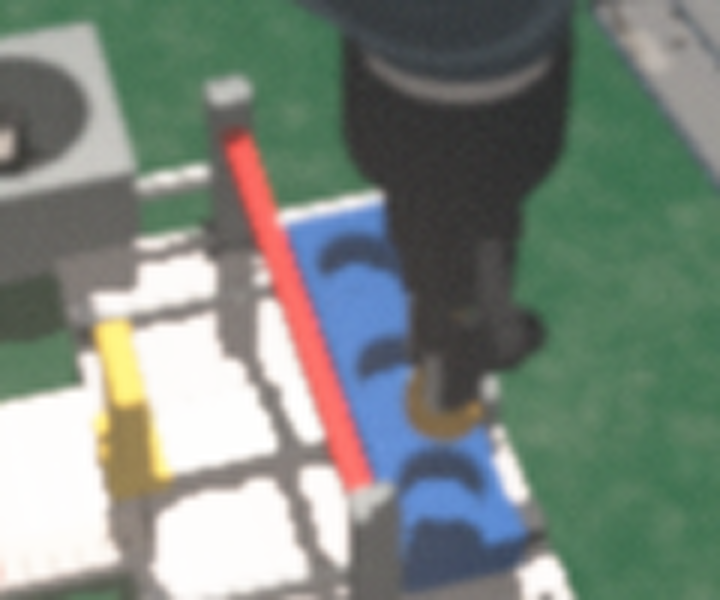

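View pics/f1.png

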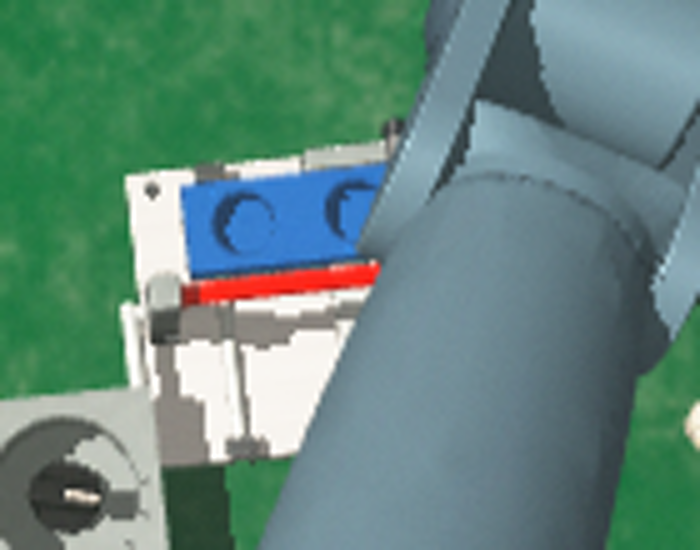

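Call:
step_arm:
  moves: "0 0 0.4 0 0 0 0; 0 0 0.8 0 0 0 0; 0 0 1.0 0 0 0 0; 0 0 1.05 0 0 0 0; 0 0 1.1 0 0 0 0; 0 0 1.15 0 0 0 0; 0 0 1.2 0 0 0 0; 0 0 1.2 0 0 0 0"

```text
time_s: 9.8
position: [0.6224, -0.1595, 0.0735]
eef_rot: [3.136, 0.162, 0.007]
force: [0.2, -0.1, -0.4]
opening: 0.0147
```

Call:
step_arm:
  moves: "0 0 0.06 0 0 0 0; 0 0 0.12 0 0 0 0; 0 0 0.15 0 0 0 0; 0 0 0.17 0 0 0 0; 0 0 0.19 0 0 0 0; 0 0 0.19 0 0 0 0"

```text
time_s: 10.4
position: [0.6226, -0.1595, 0.0667]
eef_rot: [3.136, 0.162, 0.006]
force: [-3.2, 1.3, 4.7]
opening: 0.015
```

Run:
```python
from h import *
c=camera('side');crop(c,'pics/g2.png',260,380,180,280,6)
st()
```

```text
t 10.45 pos [ 0.6226 -0.1595  0.0667] force [-2.8257  2.0929  5.2981] open 0.0149
toolx [0.9946 0.1033 0.0041] tooly [ 0.1033 -0.9947  0.002 ] z [ 0.0043 -0.0016 -1.    ]
```

View pics/g2.png

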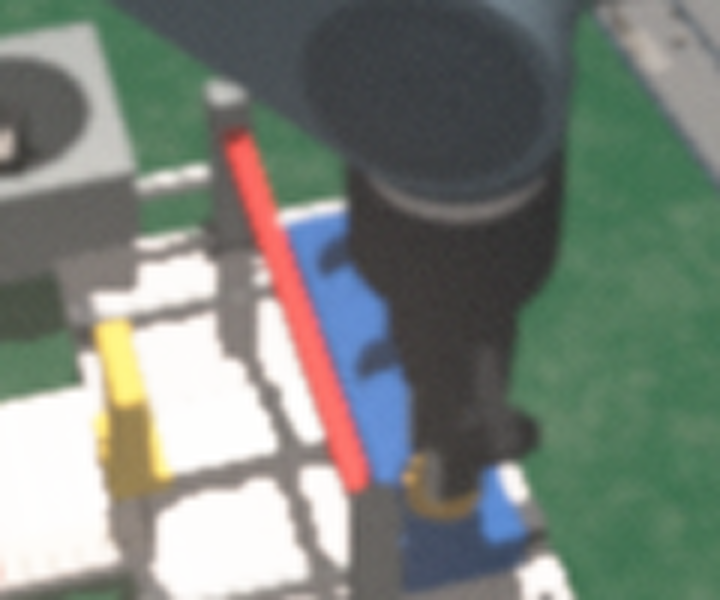

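The pillar is in bore 0, with its foot 2 mm proud and z = 0.0667 as predicted. I'll release it and go for the other one.

Call:
step_arm:
  moves: "-0.01 0.01 0 0 0 0 0.45; 0 0 0 0 0 0 0.45; 0 0 0 0 0 0 0.45; 0 0 0 0 0 0 0.45; 0 0 -0.5 0 0 0 0.45; 0 0 -1.5 0 0 0 0.45; 0 0 -2.5 0 0 0 0.45; 0 0 -3.5 0 0 0 0.45; 0 -1 -3.5 0 0 0 0.6; 0 -2.2 -3.5 0 0 0 0.6; 0 -3.4 -3.5 0 0 0 0.6; 0 -4.6 -3.5 0 0 0 0.6; 0 -5.8 -3.5 0 0 0 0.6; 0 -7 -3.5 0 0 0 0.6; -0.5 -8.2 -3.5 0 0 0 0.6; -0.8 -9 -3.5 0 0 0 0.6; -1 -9 -3.5 0 0 0 0.6; -1 -9 -3.5 0 0 0 0.6"

```text
time_s: 12.25
position: [0.5442, 0.195, 0.2056]
eef_rot: [3.135, 0.165, 0.006]
force: [1.4, 0.2, 0.5]
opening: 0.051
```

Run:
```python
from h import *
c=camera('side');cv2.imwrite('pics/h0.png',c['frame'][:,:,::-1]);crop(c,'pics/h2.png',260,380,180,280,6);crop(c,'pics/h3.png',230,350,100,190,6)
c=camera('top');crop(c,'pics/h1.png',180,440,160,280,3)
go([.6226,.252,.046],G[2]-np.pi/2)
```

```text
MOVE 2.046 -1.261 4.004 0.135 -0.266 -0.023 | t 12.35 p [0.5456 0.1938 0.2059] q6 1.62 q [ 0.1466  0.1292  1.7867 -0.0027  1.2212  1.6159]
```

View pics/h1.png

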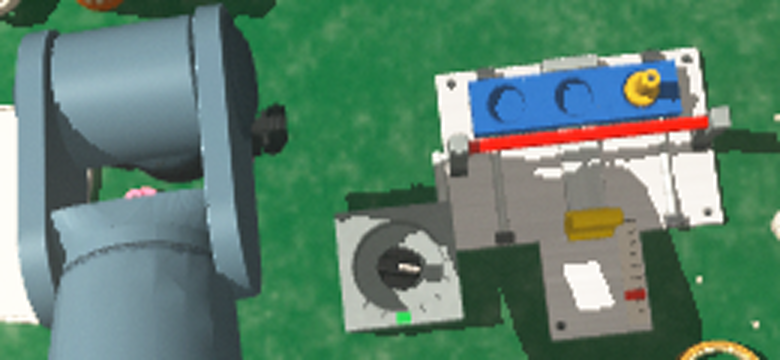

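View pics/h2.png

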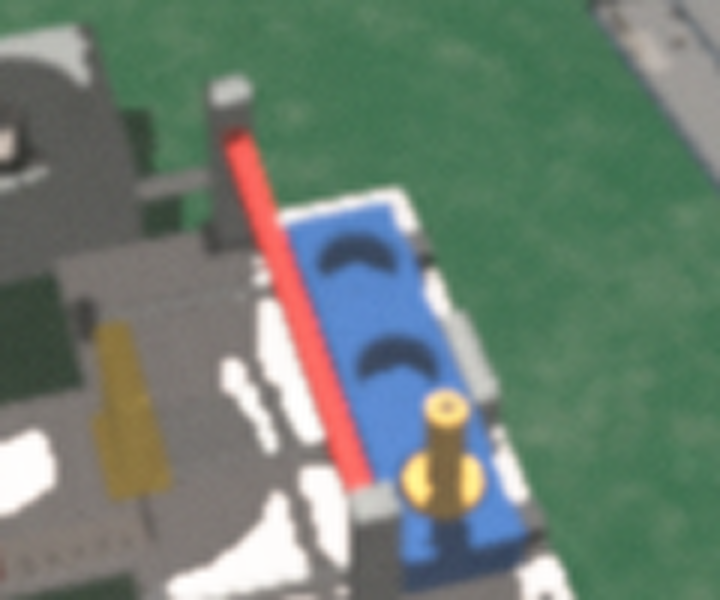

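View pics/h3.png

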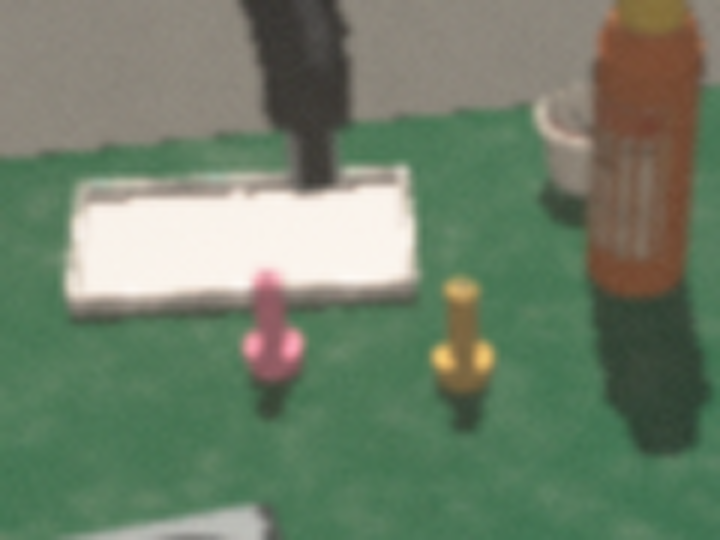

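Pillar b stands in the right bore and pillar a has not moved. Next I'll grasp a.

Call:
step_arm:
  moves: "1 -0.6 0 0 0 0 0.6; 1.7 -1.1 0 0 0 0 0.6; 2.05 -1.26 0 0.13 -0.27 0 0.6; 2.05 -1.26 0 0.13 -0.27 0 0.6; 2.05 -1.26 1.2 0.13 -0.27 0 0.6; 2.05 -1.26 2.2 0.13 -0.27 0 0.6; 2.05 -1.26 3 0.13 -0.27 0 0.6; 2.05 -1.26 3.6 0.13 -0.27 0 0.6; 2.05 -1.26 3.9 0.13 -0.27 0 0.6; 2.05 -1.26 4 0.13 -0.27 0 0.6; 2.05 -1.26 4 0.13 -0.27 0 0.6; 2.05 -1.26 4 0.13 -0.27 0 0; 2.05 -1.26 4 0.13 -0.27 0 0; 2.05 -1.26 4 0.13 -0.27 0 0; 2.05 -1.26 4 0.13 -0.27 0 0; 2.05 -1.26 4 0.13 -0.27 0 0; 2.05 -1.26 4 0.13 -0.27 0 0; 2.05 -1.26 4 0.13 -0.27 0 0"

```text
time_s: 14.15
position: [0.6238, 0.2523, 0.0479]
eef_rot: [-3.137, -0.161, -0.004]
force: [-1.1, -0.5, 5.1]
opening: 0.0151
```

Run:
```python
from h import *
st()
b=gp((.042,.06,0))+[.0008,0,0];print(b)
go([b[0],b[1],.205],G[2]-np.pi/2)
go([b[0],b[1],.12],G[2]-np.pi/2)
```

```text
t 14.15 pos [0.6238 0.2523 0.0479] force [-1.0925 -0.5422  5.1437] open 0.0151
toolx [0.9947 0.1024 0.0024] tooly [ 0.1024 -0.9947 -0.0002] z [ 0.0024  0.0004 -1.    ]
[ 0.6098 -0.0401  0.    ]
MOVE -1.086 7.236 -3.932 -0.009 -0.137 -0.012 | t 14.15 p [0.6238 0.2523 0.0479] q6 1.68 q [ 0.2163  0.5379  1.5901 -0.0001  1.0112  1.6846]
MOVE -1.091 7.237 -1.807 -0.009 -0.137 -0.012 | t 14.15 p [0.6238 0.2523 0.0479] q6 1.68 q [ 0.2163  0.5379  1.5901 -0.0001  1.0112  1.6846]
```

Call:
step_arm:
  moves: "0 0 -0.5 0 0 0 0; 0 0 -1.2 0 0 0 0; 0 0 -2.2 0 0 0 0; 0 0 -3.2 0 0 0 0; -0.1 0.8 -3.9 0 -0.14 0 0; -0.3 2 -3.9 0 -0.14 0 0; -0.45 3 -3.9 0 -0.14 0 0; -0.6 4 -3.9 0 -0.14 0 0; -0.75 5 -3.9 0 -0.14 0 0; -0.9 6 -3.9 0 -0.14 0 0; -1 6.8 -3.9 0 -0.14 0 0; -1.07 7.23 -3.9 0 -0.14 0 0; -1.07 7.24 -3.5 0 -0.14 0 0; -1.07 7.24 -2.8 0 -0.14 0 0; -1.07 7.24 -2.2 0 -0.14 0 0; -1.07 7.24 -1.8 0 -0.14 0 0; -1.07 7.24 -1.8 0 -0.14 0 0; -1.07 7.24 -1.8 0 -0.14 0 0"

```text
time_s: 15.95
position: [0.6108, -0.0395, 0.1197]
eef_rot: [-3.137, -0.163, 0.0]
force: [0.3, -0.3, -1.4]
opening: 0.0151
```

Run:
```python
from h import *
c=camera('side');crop(c,'pics/i2.png',260,380,150,250,6)
for P in [(.042,.06,.034)]: print('bore px', (pix(c,gp(P))-[260,150])*6)
o=st();p=np.array(o['position']);
for dz in (-.0479,-.0479+.014): print('foot px',(pix(c,p+[0,0,dz])-[260,150])*6)
```

```text
bore px [351.6134 436.8953]
t 16.0 pos [ 0.6115 -0.0399  0.1207] force [ 1.1715 -0.058  -0.4141] open 0.015
toolx [0.9947 0.103  0.0016] tooly [ 0.103  -0.9947  0.0004] z [ 0.0017 -0.0002 -1.    ]
foot px [357.2135 372.6318]
foot px [357.2148 349.0018]
```

View pics/i2.png

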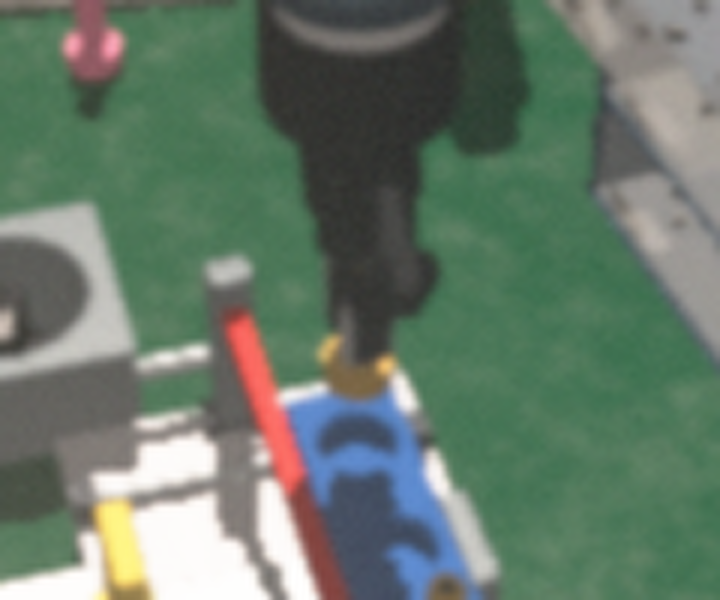

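Foot and bore line up in the side view, with centres at about 357 in both. I'll descend.

Call:
step_arm:
  moves: "0 0 0.4 0 0 0 0; 0 0 0.8 0 0 0 0; 0 0 0.93 0 0 0 0; 0 0 1.0 0 0 0 0; 0 0 1.05 0 0 0 0; 0 0 1.1 0 0 0 0; 0 0 1.13 0 0 0 0; 0 0 1.13 0 0 0 0"

```text
time_s: 16.8
position: [0.6115, -0.0399, 0.0756]
eef_rot: [3.137, 0.162, 0.002]
force: [-0.7, 0.8, -0.6]
opening: 0.0148
```

Call:
step_arm:
  moves: "0 0 0.06 0 0 0 0; 0 0 0.1 0 0 0 0; 0 0 0.13 0 0 0 0; 0 0 0.15 0 0 0 0; 0 0 0.17 0 0 0 0; 0 0 0.17 0 0 0 0"

```text
time_s: 17.4
position: [0.6117, -0.0399, 0.0698]
eef_rot: [3.137, 0.162, 0.002]
force: [-4.8, 0.7, 6.4]
opening: 0.0146
```

Seated. I'll release, lift, and measure the knob.

Call:
step_arm:
  moves: "-0.02 0 0 0 0 0 0.45; -0.02 0 0 0 0 0 0.45; -0.02 0 0 0 0 0 0.45; -0.02 0 0 0 0 0 0.45; -0.02 0 -0.5 0 0 0 0.45; -0.02 0 -1.5 0 0 0 0.45; 0 0 -2.5 0 0 0 0.45; 0 0 -3.5 0 0 0 0.45; 0.5 -1 -3.5 0 0 0 0.45; 0.5 -2.2 -3.5 0 0 0 0.45; 0.5 -3.4 -3.5 0 0 0 0.45; 0.5 -4.6 -3.5 0 0 0 0.45; 0.5 -5 -3.5 0 0 0 0.45; 0.5 -5 -3.5 0 0 0 0.45"

```text
time_s: 18.8
position: [0.6103, 0.1632, 0.2096]
eef_rot: [3.137, 0.168, 0.002]
force: [-0.3, 0.3, 0.1]
opening: 0.0389
```

Run:
```python
from h import *
c=camera('side');crop(c,'pics/j2.png',230,350,170,270,6)
c=camera('top');crop(c,'pics/j1.png',285,425,170,280,5);crop(c,'pics/j3.png',290,340,225,275,12)
k=gp((-.09,.17,.034));print('knob',k,'px',(pix(c,k)-[290,225]+.5)*12-.5,(pix(c,[*k[:2],.044])-[290,225]+.5)*12-.5)
st()
```

```text
knob [0.4664 0.0558 0.034 ] px [277.2352 290.9575] [276.1357 288.2439]
t 18.9 pos [0.6109 0.1606 0.2096] force [0.8033 0.657  0.4941] open 0.0381
toolx [0.9946 0.1033 0.0011] tooly [ 0.1033 -0.9946  0.001 ] z [ 0.0012 -0.0009 -1.    ]
```

View pics/j1.png

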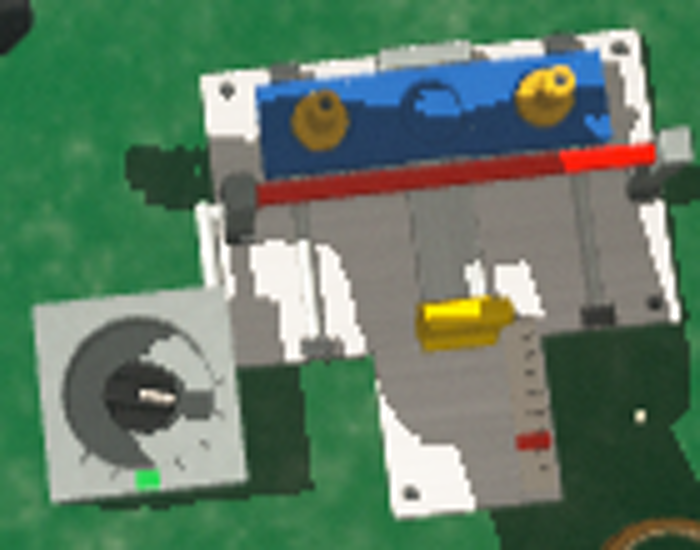

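View pics/j3.png

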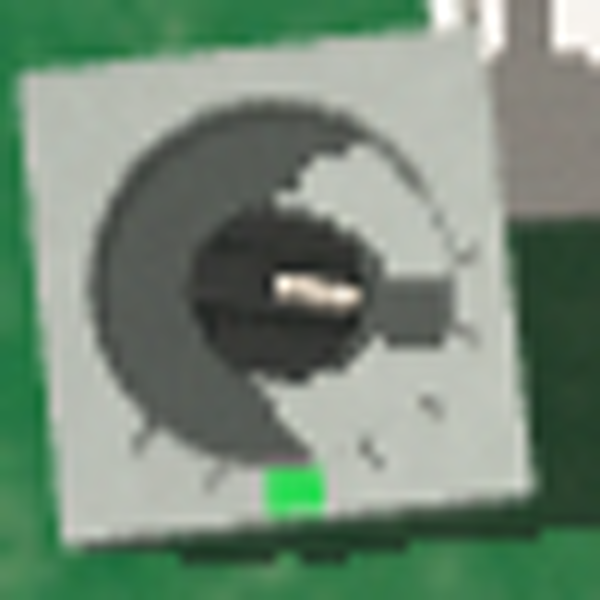

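View pics/j2.png

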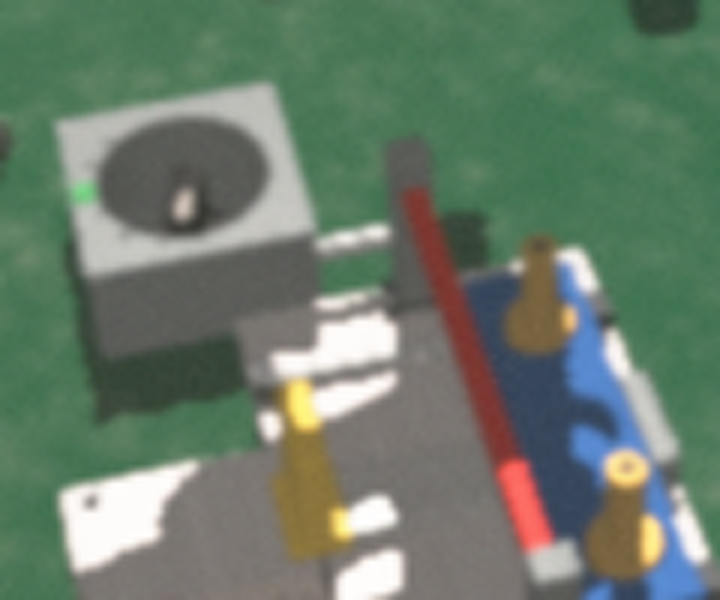

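Both pillars are seated. The pointer runs (275,286) to (360,297) in the crop, so the knob is near 0.27 rad.

Run:
```python
from h import *
c=camera('top')
f=lambda a,b:ray(c,(290+(a+.5)/12-.5,225+(b+.5)/12-.5),.044)[:2]
a,b=f(275,286),f(360,296);d=b-a;print(a,b,np.degrees(np.arctan2(d[1],d[0])))
yaw=np.arctan2(d[1],d[0]);bar=yaw+np.pi;k=G[2]+1.6-bar;print('k',k)
K=gp((-.09,.17,.0))
go([*K[:2],.13],bar-np.pi/2)
go([*K[:2],.042],bar-np.pi/2)
```

```text
[0.4669 0.056 ] [0.4647 0.0378] -97.0045905261183
k 0.25425684063986975
MOVE -3.865 2.220 1.988 0.083 -0.018 -77.132 | t 18.95 p [0.6111 0.16   0.2096] q6 1.55 q [ 0.0771  0.246   1.6449 -0.0009  1.2496  1.5459]
MOVE -3.867 2.218 4.188 0.083 -0.018 -77.132 | t 18.95 p [0.6111 0.16   0.2096] q6 1.55 q [ 0.0771  0.246   1.6449 -0.0009  1.2496  1.5459]
```

Call:
step_arm:
  moves: "-0.8 0.4 0 0 0 -8 0.35; -1.6 0.9 0 0 0 -16 0.35; -2.4 1.4 0 0 0 -24 0.35; -3.2 1.9 0 0 0 -32 0.35; -3.86 2.2 0 0 0 -40 0.35; -3.86 2.22 0.5 0 0 -48 0.35; -3.86 2.22 1 0 0 -56 0.35; -3.86 2.22 1.5 0 0 -64 0.35; -3.86 2.22 1.99 0 0 -72 0.35; -3.86 2.22 1.99 0 0 -77.1 0.35; -3.86 2.22 1.99 0 0 -77.1 0.35; -3.86 2.22 1.99 0 0 -77.1 0.35"

```text
time_s: 20.15
position: [0.4671, 0.0548, 0.1304]
eef_rot: [2.356, 2.075, 0.001]
force: [0.1, 0.2, 0.9]
opening: 0.0299
```

Run:
```python
from h import *
K=gp((-.09,.17,.0))
go([*K[:2],.042],-.1223); st()
c=camera('side');crop(c,'pics/k2.png',210,330,150,250,6)
```

```text
MOVE 0.024 -0.025 2.210 0.128 0.042 -0.243 | t 20.15 p [0.4671 0.0548 0.1304] q6 0.0 q [-0.1247 -0.0221  2.0989 -0.0008  1.0625  0.0022]
t 20.15 pos [0.4671 0.0548 0.1304] force [0.1353 0.199  0.8958] open 0.0299
toolx [ 0.1262  0.992  -0.0007] tooly [ 0.992  -0.1262  0.0022] z [ 0.0021 -0.001  -1.    ]
```

View pics/k2.png

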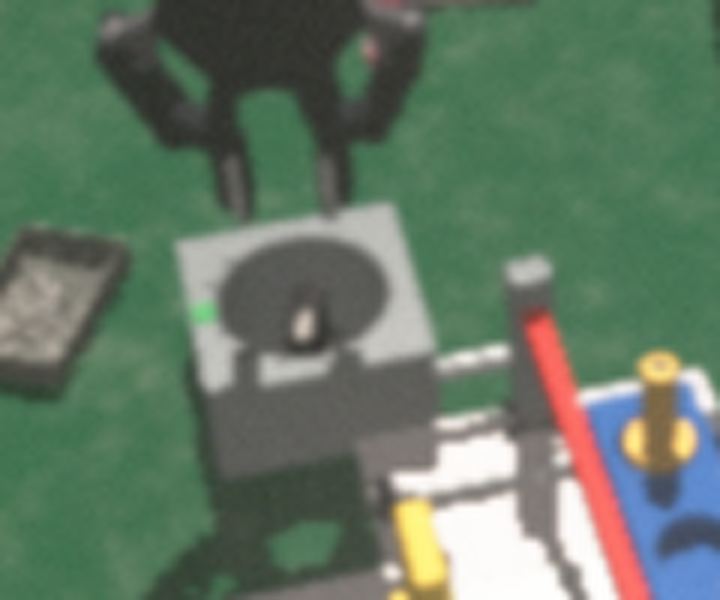

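The fingers' outer elbows come close to the rim diameter, so I'll open less and grip a bit higher.

Call:
step_arm:
  moves: "0.02 -0.02 0 0.13 0 -0.2 0.26; 0.02 -0.02 0.4 0.13 0 -0.2 0.26; 0.02 -0.02 0.8 0.13 0 -0.2 0.26; 0.02 -0.02 1.2 0.13 0 -0.2 0.26; 0.02 -0.02 1.5 0.13 0 -0.2 0.26; 0.02 -0.02 1.75 0.13 0 -0.2 0.26; 0.02 -0.02 1.95 0.13 0 -0.2 0.26; 0.02 -0.02 2.08 0.13 0 -0.2 0.26; 0.02 -0.02 2.1 0.13 0 -0.2 0.26; 0.02 -0.02 2.1 0.13 0 -0.2 0.26"

```text
time_s: 21.2
position: [0.4669, 0.0558, 0.0467]
eef_rot: [2.352, 2.081, -0.0]
force: [0.0, -0.4, 0.4]
opening: 0.0221
```

Call:
step_arm:
  moves: "0 0 0 0 0 0 0; 0 0 0 0 0 0 0; 0 0 0 0 0 0 0; 0 0 0 0 0 0 0; 0 0 0 0 0 0 0; 0 0 0 0 0 0 0"
  grip_force: 30

```text
time_s: 21.8
position: [0.4674, 0.0558, 0.0471]
eef_rot: [2.352, 2.08, 0.001]
force: [0.4, 1.0, 3.3]
opening: 0.0136
```

Call:
step_arm:
  moves: "0 0 0 0 0 5 0; 0 0 0 0 0 10 0; 0 0 0 0 0 15 0; 0 0 0 0 0 20 0; 0 0 0 0 0 25 0; 0 0 0 0 0 30 0; 0 0 0 0 0 35 0; 0 0 0 0 0 40 0; 0 0 0 0 0 45 0; 0 0 0 0 0 50 0; 0 0 0 0 0 55 0; 0 0 0 0 0 60 0; 0 0 0 0 0 65 0; 0 0 0 0 0 70 0; 0 0 0 0 0 74 0; 0 0 0 0 0 77.1 0; 0 0 0 0 0 77.1 0; 0 0 0 0 0 77.1 0"

```text
time_s: 23.6
position: [0.4672, 0.056, 0.0472]
eef_rot: [3.137, 0.163, 0.002]
force: [-2.5, 2.5, 3.6]
opening: 0.0134
```

Run:
```python
from h import *
o=st();r=R.from_rotvec(o['eef_rot']).as_matrix();print(np.degrees(np.arctan2(r[1,0],r[0,0])),np.degrees(G[2]),o['moment'])
```

```text
t 23.6 pos [0.4672 0.056  0.0472] force [-2.5372  2.5461  3.6002] open 0.0134
toolx [0.9946 0.1036 0.001 ] tooly [ 0.1036 -0.9946  0.0004] z [ 0.001  -0.0003 -1.    ]
5.944027466480944 5.890006133944863 [ 0.4644  0.1932 -0.0357]
```

Call:
step_arm:
  moves: "0 0 0 0 0 0 0.26; 0 0 0 0 0 0 0.26; 0 0 0 0 0 0 0.26; 0 0 -0.3 0 0 0 0.26; 0 0 -0.8 0 0 0 0.26; 0 0 -1.6 0 0 0 0.26; 0 0 -2.4 0 0 0 0.26; 0 -1.2 -3.4 0 0 0 0.26; 0 -2.4 -3.8 0 0 0 0.26; 0 -3.6 -3.8 0 0 0 0.4; 0 -4.4 -3.8 0 0 0 0.4; 0 -4.4 -3.8 0 0 0 0.4"

```text
time_s: 24.8
position: [0.4481, 0.2348, 0.2006]
eef_rot: [-3.136, -0.172, -0.005]
force: [0.7, 0.1, 0.4]
opening: 0.0337
```

Run:
```python
from h import *
c=camera('top');crop(c,'pics/l1.png',285,425,170,280,5);crop(c,'pics/l3.png',290,340,225,275,12)
st()
print((pix(c,gp((-.09,.17,.044)))-[290,225]+.5)*12-.5,[(pix(c,gp((-.09-d,.17,.044)))-[290,225]+.5)*12-.5 for d in (.005,.018)])
c=camera('side');crop(c,'pics/l2.png',230,350,170,270,6)
```

```text
t 24.85 pos [0.4483 0.2329 0.2001] force [-0.3535  0.4543 -0.4691] open 0.0346
toolx [0.9942 0.1079 0.0021] tooly [ 0.1079 -0.9942  0.0004] z [ 0.0022 -0.0002 -1.    ]
[276.1357 288.2439] [array([278.5826, 311.6306]), array([284.9628, 372.6093])]
```

View pics/l3.png

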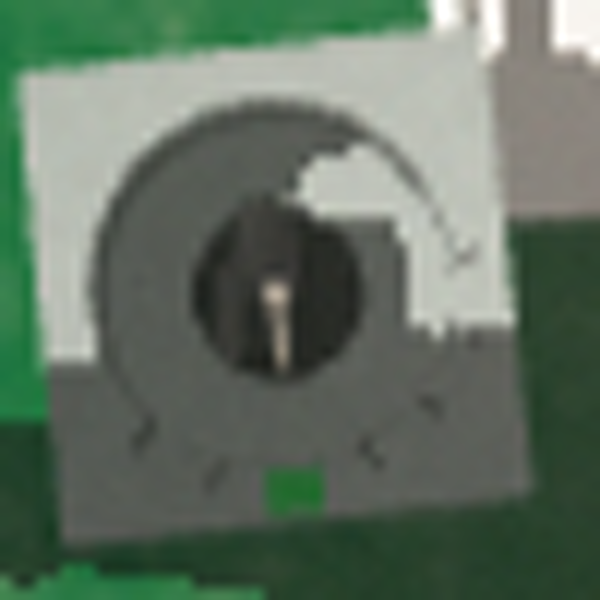

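View pics/l2.png

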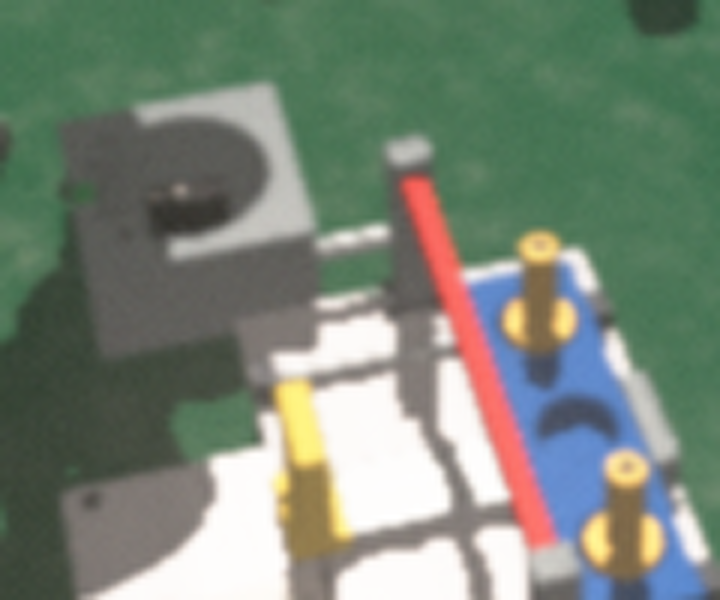

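The pointer now runs (274,292) to (282,372), straight toward the green mark and as predicted. The gate is raised. Next is the tab.

Run:
```python
from h import *
T=gp((-.07,0,0))
go([*T[:2],.20],G[2])
c=camera('top');f=lambda a,b,z:ray(c,(285+(a+.5)/5-.5,170+(b+.5)/5-.5),z)
print(T)
for q in sp(c,'pull_tab',1): print(q)
```

```text
MOVE 0.466 8.672 -0.001 0.102 -0.035 -89.820 | t 24.9 p [0.4485 0.2317 0.1997] q6 1.72 q [ 0.2523 -0.0387  1.973  -0.001   1.2059  1.7175]
[ 0.5038 -0.1113  0.    ]
(0.83, array([ 0.5061, -0.1112,  0.058 ]))
```

View pics/l1.png

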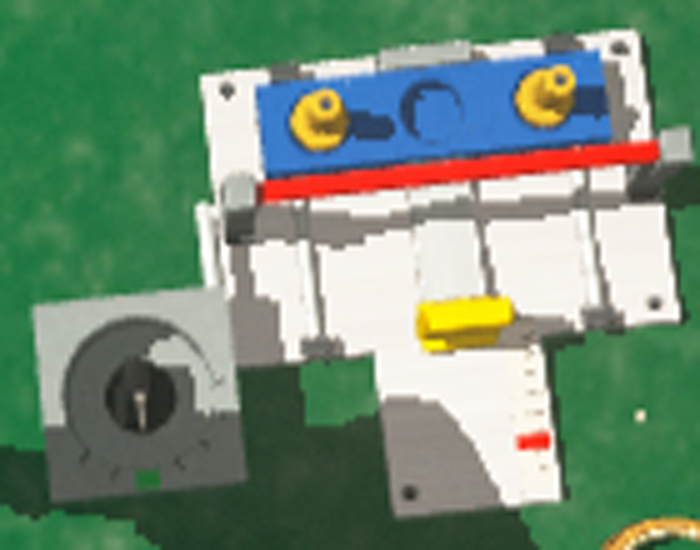

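Call:
step_arm:
  moves: "0 0.8 0 0 0 -6 0.5; 0.1 1.8 0 0 0 -12 0.5; 0.2 2.8 0 0 0 -20 0.5; 0.2 3.8 0 0 0 -28 0.5; 0.3 4.8 0 0 0 -36 0.5; 0.35 5.8 0 0 0 -44 0.5; 0.4 6.8 0 0 0 -52 0.5; 0.45 7.6 0 0 0 -60 0.5; 0.48 8.3 0 0 0 -68 0.5; 0.48 8.67 0 0 0 -76 0.5; 0.48 8.67 0 0 0 -84 0.5; 0.48 8.67 0 0 0 -89.8 0.5; 0.48 8.67 1 0 0 -89.8 0.5; 0.48 8.67 1.6 0 0 -89.8 0.5; 0.48 8.67 1.6 0 0 -89.8 0.5"

```text
time_s: 26.5
position: [0.5005, -0.1128, 0.1319]
eef_rot: [-2.107, -2.321, 0.004]
force: [-0.5, -0.3, 0.2]
opening: 0.0424
```

Run:
```python
from h import *
T=gp((-.07,0,0))+[.0008,0,0]
st();go([*T[:2],.064],G[2])
c=camera('side');crop(c,'pics/m2.png',230,350,170,270,6)
```

```text
t 26.5 pos [ 0.5005 -0.1128  0.1319] force [-0.4539 -0.3029  0.1528] open 0.0424
toolx [-0.0967  0.9953  0.0034] tooly [ 0.9953  0.0967 -0.0061] z [-0.0064  0.0028 -1.    ]
MOVE 0.023 0.115 1.696 -0.352 -0.195 -0.340 | t 26.5 p [ 0.5005 -0.1128  0.1319] q6 -0.54 q [-0.4429  0.0829  1.9879 -0.0003  1.0778 -0.5396]
```

View pics/m2.png

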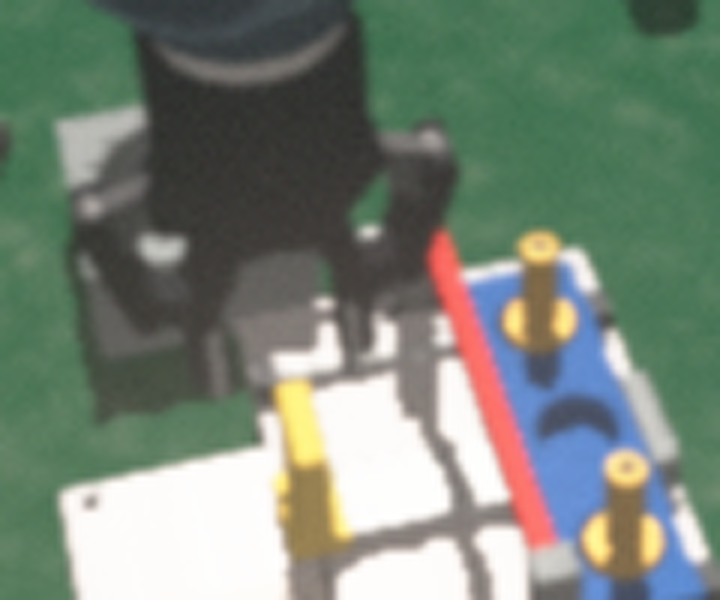

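Call:
step_arm:
  moves: "0.02 0.11 0 -0.35 -0.2 -0.3 0.35; 0.02 0.11 0.3 -0.35 -0.2 -0.3 0.35; 0.02 0.11 0.7 -0.35 -0.2 -0.3 0.35; 0.02 0.11 1.1 -0.35 -0.2 -0.3 0.35; 0.02 0.11 1.4 -0.35 -0.2 -0.3 0.35; 0.02 0.11 1.6 -0.35 -0.2 -0.3 0.35; 0.02 0.11 1.66 -0.35 -0.2 -0.3 0.35; 0.02 0.11 1.66 -0.35 -0.2 -0.3 0.35"

```text
time_s: 27.35
position: [0.5064, -0.1121, 0.0678]
eef_rot: [2.102, 2.329, 0.002]
force: [-0.7, 0.6, 0.4]
opening: 0.0297
```

Call:
step_arm:
  moves: "0 0 0 0 0 0 0; 0 0 0 0 0 0 0; 0 0 0 0 0 0 0; 0 0 0 0 0 0 0; 0 0 0 0 0 0 0; 0 0 0 0 0 0 0"
  grip_force: 60

```text
time_s: 27.95
position: [0.5046, -0.1124, 0.0685]
eef_rot: [2.104, 2.333, -0.004]
force: [-11.7, -2.4, 10.0]
opening: 0.0134
```

Run:
```python
from h import *
o=st()
p=np.array(o['position']);u=np.array([np.cos(G[2]),np.sin(G[2]),0])
go(p-.065*u,G[2])
c=camera('side');crop(c,'pics/n2.png',230,350,170,270,6)
c=camera('top');crop(c,'pics/n1.png',285,425,170,280,5)
```

```text
t 27.95 pos [ 0.5046 -0.1124  0.0685] force [-11.7324  -2.4018   9.951 ] open 0.0134
toolx [-0.1031  0.9947 -0.0021] tooly [ 0.9947  0.1031 -0.0018] z [-0.0016 -0.0022 -1.    ]
MOVE 0.001 -1.625 0.003 -0.105 0.118 0.028 | t 27.95 p [ 0.5046 -0.1124  0.0685] q6 -0.54 q [-0.4375  0.1992  1.9986 -0.0033  0.9443 -0.5389]
```

View pics/n2.png

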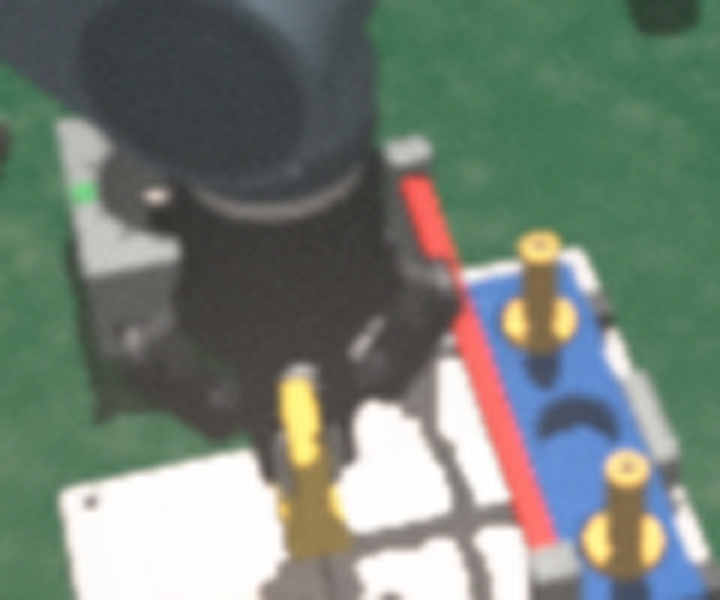

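View pics/n1.png

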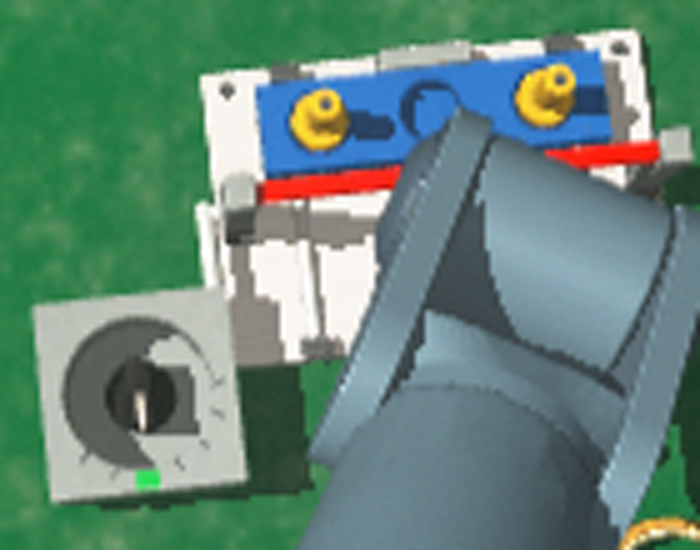

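Gripped on the tab with the slide home. I'll pull at about 0.05 m/s.

Call:
step_arm:
  moves: "0 -0.1 0 0 0 0 0; 0 -0.2 0 0 0 0 0; 0 -0.325 0 0 0 0 0; 0 -0.45 0 0 0 0 0; 0 -0.575 0 0 0 0 0; 0 -0.7 0 0 0 0 0; 0 -0.825 0 0 0 0 0; 0 -0.95 0 0 0 0 0; 0 -1.075 0 0 0 0 0; 0 -1.2 0 0 0 0 0; 0 -1.325 0 0 0 0 0; 0 -1.45 0 0 0 0 0; 0 -1.55 0 0 0 0 0; 0 -1.625 0 0 0 0 0; 0 -1.64 0 0 0 0 0; 0 -1.64 0 0 0 0 0"

```text
time_s: 29.65
position: [0.4396, -0.119, 0.0685]
eef_rot: [2.103, 2.331, -0.002]
force: [8.0, 1.7, -10.6]
opening: 0.0132
```

Run:
```python
from h import *
o=st();u=np.array([np.cos(G[2]),np.sin(G[2]),0]);print('slide',-(np.array(o['position'])-[.5046,-.1124,0])@u)
c=camera('side');crop(c,'pics/o2.png',220,340,170,270,6)
```

```text
t 29.65 pos [ 0.4396 -0.119   0.0685] force [  8.0212   1.6673 -10.5667] open 0.0132
toolx [-0.1025  0.9947 -0.002 ] tooly [0.9947 0.1025 0.0003] z [ 0.0005 -0.002  -1.    ]
slide 0.06529298740100527
```

View pics/o2.png

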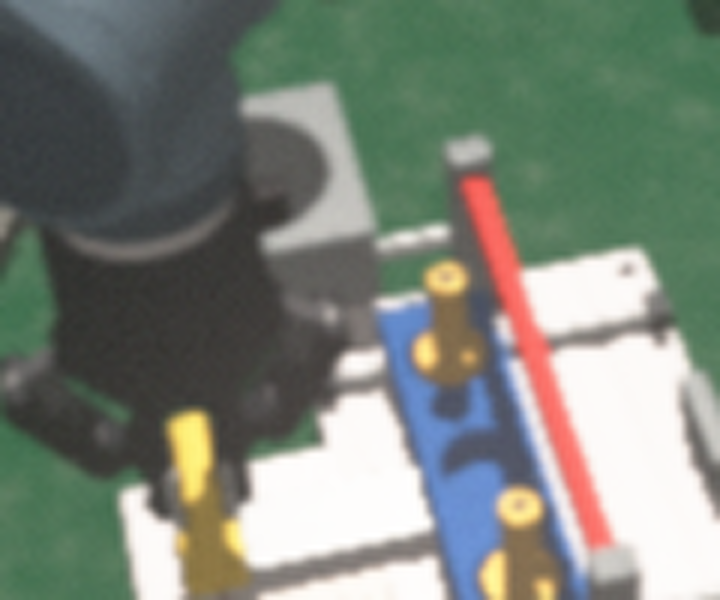

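The slide is at 65.3 mm with about 8 N of spring force, and the pillars are upright past the gate. I'll hold 2 s.

Call:
step_arm:
  moves: "0 -0.02 0 0 0 0 0; 0 -0.02 0 0 0 0 0; 0 -0.02 0 0 0 0 0; 0 -0.02 0 0 0 0 0; 0 -0.02 0 0 0 0 0; 0 -0.02 0 0 0 0 0; 0 -0.02 0 0 0 0 0; 0 -0.02 0 0 0 0 0; 0 -0.02 0 0 0 0 0; 0 -0.02 0 0 0 0 0; 0 -0.02 0 0 0 0 0; 0 -0.02 0 0 0 0 0; 0 -0.02 0 0 0 0 0; 0 -0.02 0 0 0 0 0; 0 -0.02 0 0 0 0 0; 0 -0.02 0 0 0 0 0; 0 -0.02 0 0 0 0 0; 0 -0.02 0 0 0 0 0; 0 -0.02 0 0 0 0 0; 0 -0.02 0 0 0 0 0"

```text
time_s: 31.7
position: [0.4393, -0.119, 0.0686]
eef_rot: [2.103, 2.33, 0.0]
force: [8.4, 0.8, -9.9]
opening: 0.0133
```

Call:
step_arm:
  moves: "0 0.06 0 0 0 0 0; 0 0.16 0 0 0 0 0; 0 0.26 0 0 0 0 0; 0 0.36 0 0 0 0 0; 0 0.46 0 0 0 0 0; 0 0.56 0 0 0 0 0; 0 0.66 0 0 0 0 0; 0 0.76 0 0 0 0 0; 0 0.86 0 0 0 0 0; 0 0.96 0 0 0 0 0; 0 1.06 0 0 0 0 0; 0 1.16 0 0 0 0 0; 0 1.26 0 0 0 0 0; 0 1.36 0 0 0 0 0; 0 1.44 0 0 0 0 0; 0 1.5 0 0 0 0 0; 0 1.55 0 0 0 0 0; 0 1.59 0 0 0 0 0; 0 1.63 0 0 0 0 0; 0 1.63 0 0 0 0 0"

```text
time_s: 33.7
position: [0.5042, -0.1125, 0.0686]
eef_rot: [2.102, 2.33, -0.0]
force: [3.1, -3.7, -9.6]
opening: 0.0134
```

Run:
```python
from h import *
o=st();u=np.array([np.cos(G[2]),np.sin(G[2]),0]);print('slide',-(np.array(o['position'])-[.5046,-.1124,0])@u)
```

```text
t 33.7 pos [ 0.5042 -0.1125  0.0686] force [ 3.0757 -3.6512 -9.5723] open 0.0134
toolx [-0.1024  0.9947 -0.0026] tooly [0.9947 0.1024 0.0023] z [ 0.0025 -0.0024 -1.    ]
slide 0.0003982350663707769
```

Nearly home, 0.4 mm off. I'll push it slightly further until it's on the stop, then release gently.

Call:
step_arm:
  moves: "0 0.03 0 0 0 0 0; 0 0.06 0 0 0 0 0; 0 0.06 0 0 0 0 0; 0 0.06 0 0 0 0 0"

```text
time_s: 34.1
position: [0.5046, -0.1124, 0.0685]
eef_rot: [-2.103, -2.332, 0.006]
force: [-9.1, -5.9, 1.1]
opening: 0.013
```

Call:
step_arm:
  moves: "0 0.03 0 0 0 0 0.1; 0 0.03 0 0 0 0 0.18; 0 0.03 0 0 0 0 0.35; 0 0.03 0 0 0 0 0.35; 0 0.03 0 0 0 0 0.35; 0 0 0 0 0 0 0.35; 0 0 -0.4 0 0 0 0.35; 0 0 -1 0 0 0 0.35; 0 0 -2 0 0 0 0.35; 0 0 -3 0 0 0 0.35; 0 0 -3.4 0 0 0 0.35; 0 0 -3.4 0 0 0 0.35"

```text
time_s: 35.3
position: [0.5069, -0.1128, 0.208]
eef_rot: [2.1, 2.329, -0.003]
force: [0.0, -0.1, 0.1]
opening: 0.0299
```

Run:
```python
from h import *
st()
c=camera('side');crop(c,'pics/p2.png',230,350,170,270,6)
c=camera('top');crop(c,'pics/p1.png',285,425,170,280,5)
go([.45,.05,.205],G[2]-np.pi/2)
```

```text
t 35.3 pos [ 0.5069 -0.1128  0.208 ] force [ 0.0025 -0.114   0.0582] open 0.0299
toolx [-0.1031  0.9947 -0.0053] tooly [0.9947 0.1031 0.0026] z [ 0.0031 -0.005  -1.    ]
MOVE 4.167 -0.944 -0.030 -0.114 0.248 90.021 | t 35.4 p [ 0.5047 -0.1119  0.2039] q6 -0.54 q [-0.4362 -0.0114  1.938  -0.0036  1.2177 -0.5382]
```

View pics/p2.png

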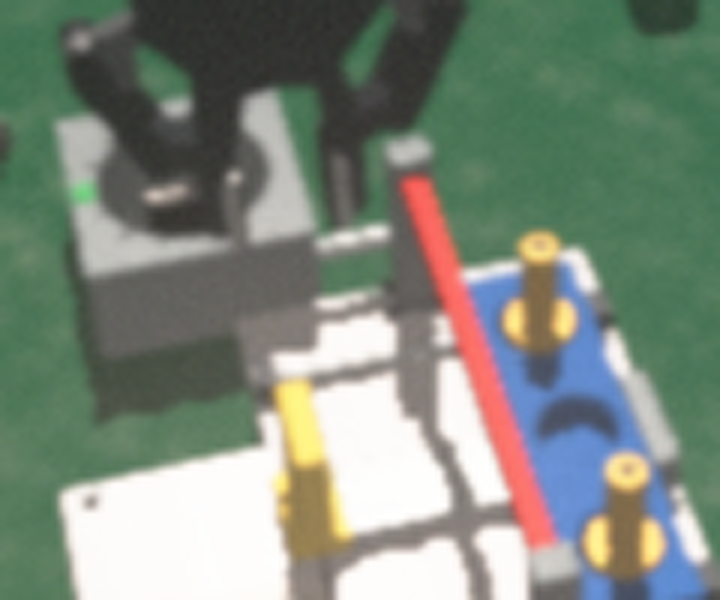

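The slide is home and the pillars are seated. I'll go back to pillar a in the left bore.

Run:
```python
from h import *
go([.6112,-.0399,.205],G[2]-np.pi/2)
```

```text
MOVE 1.516 2.833 -0.042 -0.114 0.248 90.021 | t 35.4 p [ 0.5047 -0.1119  0.2039] q6 -0.54 q [-0.4362 -0.0114  1.938  -0.0036  1.2177 -0.5382]
```

Call:
step_arm:
  moves: "0.4 0.5 0 0 0 8 0.45; 0.8 1 0 0 0 16 0.45; 1.2 1.6 0 0 0 24 0.45; 1.5 2.2 0 0 0 32 0.45; 1.52 2.83 0 0 0 40 0.45; 1.52 2.83 0 0 0 48 0.45; 1.52 2.83 0 0 0 56 0.45; 1.52 2.83 0 0 0 64 0.45; 1.52 2.83 0 0 0 72 0.45; 1.52 2.83 0 0 0 80 0.45; 1.52 2.83 0 0 0 87 0.45; 1.52 2.83 0 0 0 90 0.45; 1.52 2.83 0 0 0 90 0.45; 1.52 2.83 0 0 0 90 0.45"

```text
time_s: 36.8
position: [0.6102, -0.0396, 0.2014]
eef_rot: [3.137, 0.164, -0.011]
force: [-0.2, 0.3, -0.6]
opening: 0.0384
```

Run:
```python
from h import *
st();go([.6112,-.0399,.0685],G[2]-np.pi/2)
```

```text
t 36.8 pos [ 0.6102 -0.0396  0.2014] force [-0.1969  0.2908 -0.5618] open 0.0384
toolx [ 0.9945  0.1041 -0.0069] tooly [ 0.1041 -0.9946  0.0003] z [-0.0068 -0.0011 -1.    ]
MOVE 0.046 0.010 3.323 0.020 0.395 0.086 | t 36.8 p [ 0.6102 -0.0396  0.2014] q6 1.22 q [-0.2489  0.2136  1.6992 -0.0029  1.2351  1.2186]
```

Call:
step_arm:
  moves: "0.03 0.01 0.6 0 0.4 0 0.45; 0.04 0.01 1.4 0 0.4 0 0.45; 0.04 0.01 2.1 0 0.4 0 0.45; 0.04 0.01 2.7 0 0.4 0 0.45; 0.04 0.01 3.1 0 0.4 0 0.45; 0.04 0.01 3.3 0 0.4 0 0.45; 0.04 0.01 3.32 0 0.4 0 0.45; 0.04 0.01 3.32 0 0.4 0 0.45; 0.04 0.01 3.32 0 0.4 0 0; 0.04 0.01 3.32 0 0.4 0 0; 0.04 0.01 3.32 0 0.4 0 0; 0.04 0.01 3.32 0 0.4 0 0; 0.04 0.01 3.32 0 0.4 0 0; 0.04 0.01 3.32 0 0.4 0 0"
  grip_force: 40

```text
time_s: 38.2
position: [0.6119, -0.0401, 0.0701]
eef_rot: [3.136, 0.164, 0.004]
force: [-0.7, 1.4, 6.2]
opening: 0.015
```

Call:
step_arm:
  moves: "0 0 -0.1 0 0 0 0; 0 0 -0.3 0 0 0 0; 0 0 -0.5 0 0 0 0; 0 0 -1 0 0 0 0; 0 0 -2 0 0 0 0; 0 0 -3 0 0 0 0; 0 0 -3.4 0 0 0 0; 0 0 -3.4 0 0 0 0"

```text
time_s: 39.0
position: [0.6132, -0.0404, 0.2093]
eef_rot: [3.135, 0.164, 0.013]
force: [1.1, 0.5, -1.2]
opening: 0.0151
```

Run:
```python
from h import *
st()
c=camera('side');crop(c,'pics/q2.png',230,350,150,250,6)
yt=-.1;tx=np.array([np.cos(yt),np.sin(yt)]);C=np.array([.5174,.387])
for s in (.045,-.045): P=C+s*tx;print(P);go([*P,.205],G[2]-np.pi/2)
```

```text
t 39.0 pos [ 0.6132 -0.0404  0.2093] force [ 1.1373  0.4798 -1.1926] open 0.0151
toolx [0.9945 0.1043 0.008 ] tooly [ 0.1042 -0.9945  0.0032] z [ 0.0083 -0.0024 -1.    ]
[0.5622 0.3825]
MOVE -0.132 -10.635 0.018 0.088 -0.195 0.087 | t 39.05 p [ 0.6117 -0.04    0.2064] q6 1.22 q [-0.25    0.2063  1.6981 -0.0003  1.2334  1.2166]
[0.4726 0.3915]
MOVE -2.335 -11.092 0.010 0.088 -0.195 0.087 | t 39.05 p [ 0.6117 -0.04    0.2064] q6 1.22 q [-0.25    0.2063  1.6981 -0.0003  1.2334  1.2166]
```

View pics/q2.png

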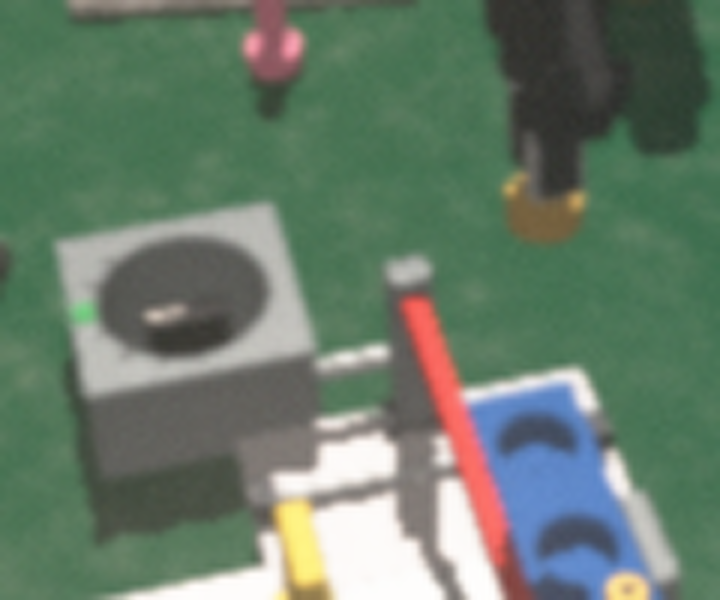

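Call:
step_arm:
  moves: "0 -1 0 0 0 0 0; 0 -2.1 0 0 0 0 0; 0 -3.3 0 0 0 0 0; 0 -4.5 0 0 0 0 0; 0 -5.7 0 0 0 0 0; 0 -6.9 0 0 0 0 0; -0.1 -8.1 0 0 0 0 0; -0.13 -9.2 0 0 0 0 0; -0.13 -10 0 0 -0.2 0 0; -0.13 -10.5 0 0 -0.2 0 0; -0.13 -10.63 0.5 0 -0.2 0 0; -0.13 -10.63 1.2 0 -0.2 0 0; -0.13 -10.63 1.9 0 -0.2 0 0; -0.13 -10.63 2.5 0 -0.2 0 0; -0.13 -10.63 2.9 0 -0.2 0 0; -0.13 -10.63 3.2 0 -0.2 0 0; -0.13 -10.63 3.3 0 -0.2 0 0; -0.13 -10.63 3.3 0 -0.2 0 0"

```text
time_s: 40.85
position: [0.5628, 0.382, 0.0735]
eef_rot: [3.136, 0.163, -0.0]
force: [-0.6, -0.6, -1.4]
opening: 0.015
```

Run:
```python
from h import *
st();go([.5622,.3825,.0521],G[2]-np.pi/2)
c=camera('side');crop(c,'pics/r2.png',230,350,100,200,6)
```

```text
t 40.85 pos [0.5628 0.382  0.0735] force [-0.5574 -0.6239 -1.4491] open 0.015
toolx [ 0.9946  0.1039 -0.0004] tooly [ 0.1039 -0.9946  0.0017] z [-0.0002 -0.0017 -1.    ]
MOVE -0.014 -0.015 0.535 0.095 0.023 0.075 | t 40.85 p [0.5628 0.382  0.0735] q6 1.9 q [ 0.4305  0.5164  1.5652 -0.0017  1.0608  1.898 ]
```

View pics/r2.png

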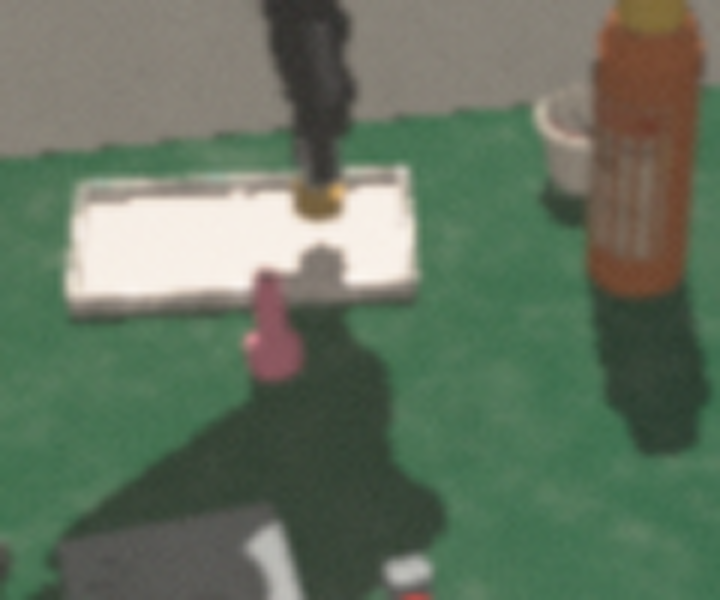

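Call:
step_arm:
  moves: "0 0 0.15 0 0 0 0; 0 0 0.3 0 0 0 0; 0 0 0.4 0 0 0 0; 0 0 0.47 0 0 0 0; 0 0 0.52 0 0 0 0; 0 0 0.55 0 0 0 0; 0 0 0.55 0 0 0 0"

```text
time_s: 41.6
position: [0.5634, 0.3823, 0.0524]
eef_rot: [3.136, 0.164, 0.002]
force: [-0.7, -0.3, -0.8]
opening: 0.0152
```

Call:
step_arm:
  moves: "0 0 0.02 0 0 0 0; 0 0 0.03 0 0 0 0; 0 0 0.03 0 0 0 0"

```text
time_s: 41.9
position: [0.5636, 0.3824, 0.0521]
eef_rot: [3.136, 0.164, 0.003]
force: [-1.6, -1.0, 4.1]
opening: 0.015
```

Contact. I'll release and rise, then go back for pillar b.

Call:
step_arm:
  moves: "-0.02 0 0 0 0 0 0.1; -0.02 0 0 0 0 0 0.4; -0.02 0 0 0 0 0 0.4; -0.02 0 0 0 0 0 0.4; -0.02 0 -0.5 0 0 0 0.4; -0.02 0 -1.3 0 0 0 0.4; 0 0 -2.5 0 0 0 0.4; 0 0 -3.8 0 0 0 0.4; 0 1 -3.8 0 0 0 0.4; 0 2.2 -3.8 0 0 0 0.4; 0 3.4 -3.8 0 0 0 0.4; 0 4.6 -3.8 0 0 0 0.4; 0 5.6 -3.8 0 0 0 0.4; 0 5.6 -3.8 0 0 0 0.4"

```text
time_s: 43.3
position: [0.5874, 0.1556, 0.2045]
eef_rot: [3.136, 0.155, 0.003]
force: [0.7, 0.2, -0.2]
opening: 0.0342
```

Run:
```python
from h import *
st();go([.6223,-.1595,.205],G[2]-np.pi/2)
c=camera('side');crop(c,'pics/s2.png',220,350,100,200,5)
c=camera('side');crop(c,'pics/s4.png',230,350,180,280,5)
c=camera('top');crop(c,'pics/s1.png',150,430,150,280,2)
```

```text
t 43.3 pos [0.5874 0.1556 0.2045] force [ 0.7136  0.2394 -0.2228] open 0.0342
toolx [0.9951 0.0987 0.002 ] tooly [ 0.0986 -0.9951  0.0021] z [ 0.0022 -0.0019 -1.    ]
MOVE 0.091 7.924 0.004 0.120 -0.113 -0.228 | t 43.3 p [0.5874 0.1556 0.2045] q6 1.55 q [ 0.0733  0.1973  1.7123 -0.0022  1.23    1.546 ]
```

View pics/s2.png

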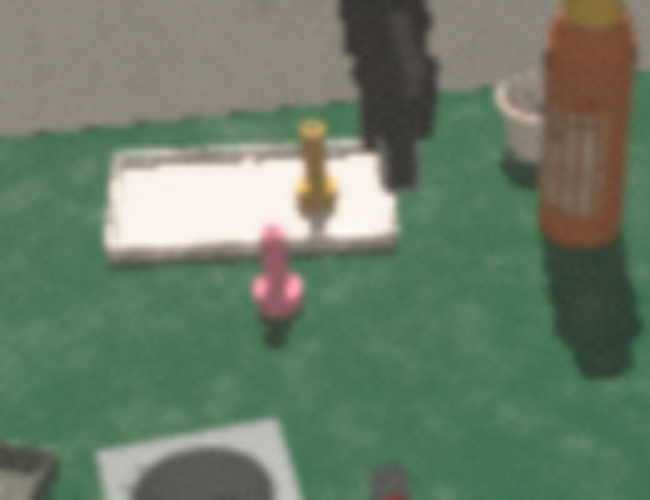

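View pics/s1.png

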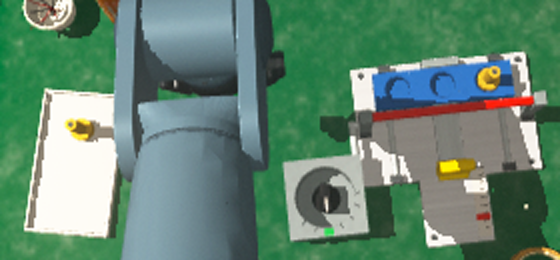

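Pillar a stands in the tray, and b is still in its bore.

Call:
step_arm:
  moves: "0 1 0 0 0 0 0.4; 0 2.2 0 0 0 0 0.4; 0 3.4 0 0 0 0 0.4; 0 4.6 0 0 0 0 0.4; 0.05 5.8 0 0 0 0 0.4; 0.09 7 0 0 0 0 0.4; 0.09 7.6 0 0 0 0 0.4; 0.09 7.92 0 0.1 -0.1 -0.2 0.4; 0.09 7.92 0 0.1 -0.1 -0.2 0.4; 0.09 7.92 1 0.1 -0.1 -0.2 0.4; 0.09 7.92 1.5 0.1 -0.1 -0.2 0.4; 0.09 7.92 1.5 0.1 -0.1 -0.2 0.4"

```text
time_s: 44.65
position: [0.6211, -0.1514, 0.1405]
eef_rot: [-3.132, -0.173, 0.011]
force: [-0.6, 0.7, 0.0]
opening: 0.034
```

Run:
```python
from h import *
st();go([.6223,-.1595,.0685],G[2]-np.pi/2)
```

```text
t 44.65 pos [ 0.6211 -0.1514  0.1405] force [-0.6231  0.6579  0.0193] open 0.034
toolx [ 0.9939  0.1099 -0.0068] tooly [ 0.1099 -0.9939 -0.0055] z [-0.0074  0.0047 -1.    ]
MOVE 0.020 0.215 1.798 -0.313 0.393 0.419 | t 44.65 p [ 0.6211 -0.1514  0.1405] q6 1.04 q [-0.4166  0.3467  1.6569  0.0014  1.1466  1.0435]
```

Call:
step_arm:
  moves: "0.02 0.21 0 -0.3 0.4 0.4 0.4; 0.02 0.21 0 -0.3 0.4 0.4 0.4; 0.02 0.21 0 -0.3 0.4 0.4 0.4; 0.02 0.21 0 -0.3 0.4 0.4 0.4"

```text
time_s: 45.05
position: [0.6235, -0.1598, 0.1418]
eef_rot: [3.137, 0.162, 0.003]
force: [0.6, 0.0, 0.5]
opening: 0.034
```

Run:
```python
from h import *
st();go([.6223,-.1595,.0685],G[2]-np.pi/2)
```

```text
t 45.05 pos [ 0.6235 -0.1598  0.1418] force [0.6049 0.0405 0.5304] open 0.034
toolx [0.9947 0.1031 0.002 ] tooly [ 0.1031 -0.9947  0.0008] z [ 0.0021 -0.0006 -1.    ]
MOVE -0.033 -0.012 1.832 0.048 -0.116 0.026 | t 45.05 p [ 0.6235 -0.1598  0.1418] q6 1.04 q [-0.4268  0.3491  1.6511  0.0003  1.1392  1.0406]
```

Call:
step_arm:
  moves: "-0.03 -0.01 0.5 0 -0.1 0 0.4; -0.03 -0.01 1 0 -0.1 0 0.4; -0.03 -0.01 1.4 0 -0.1 0 0.4; -0.03 -0.01 1.7 0 -0.1 0 0.4; -0.03 -0.01 1.83 0 -0.1 0 0.4; -0.03 -0.01 1.83 0 -0.1 0 0.4; -0.03 -0.01 1.83 0 -0.1 0 0; -0.03 -0.01 1.83 0 -0.1 0 0; -0.03 -0.01 1.83 0 -0.1 0 0; -0.03 -0.01 1.83 0 -0.1 0 0; -0.03 -0.01 1.83 0 -0.1 0 0; -0.03 -0.01 1.83 0 -0.1 0 0"

```text
time_s: 46.25
position: [0.6231, -0.1598, 0.0695]
eef_rot: [3.136, 0.162, 0.003]
force: [-0.3, 0.6, 4.9]
opening: 0.0148
```

Call:
step_arm:
  moves: "0 0 -0.1 0 0 0 0; 0 0 -0.3 0 0 0 0; 0 0 -0.5 0 0 0 0; 0 0 -1 0 0 0 0; 0 0 -2 0 0 0 0; 0 0 -3 0 0 0 0; 0 0 -3.4 0 0 0 0; 0 0 -3.4 0 0 0 0; 0 0 -3.4 0 0 0 0"

```text
time_s: 47.15
position: [0.622, -0.1593, 0.2038]
eef_rot: [3.137, 0.162, -0.001]
force: [-0.5, -0.7, -2.1]
opening: 0.0149
```

Run:
```python
from h import *
st();go([.4726,.3915,.205],G[2]-np.pi/2)
```

```text
t 47.15 pos [ 0.622  -0.1593  0.2038] force [-0.5154 -0.706  -2.1052] open 0.0149
toolx [ 0.9947  0.103  -0.0004] tooly [ 0.103  -0.9947  0.0005] z [-0.0003 -0.0005 -1.    ]
MOVE -2.296 -14.081 -0.035 0.026 0.021 0.025 | t 47.15 p [ 0.622  -0.1593  0.2038] q6 1.04 q [-0.4268  0.2757  1.6202 -0.0006  1.2457  1.041 ]
```

Call:
step_arm:
  moves: "0 -0.8 0 0 0 0 0; -0.1 -1.8 0 0 0 0 0; -0.3 -2.9 0 0 0 0 0; -0.5 -4 0 0 0 0 0; -0.7 -5.1 0 0 0 0 0; -0.9 -6.2 0 0 0 0 0; -1.1 -7.3 0 0 0 0 0; -1.3 -8.4 0 0 0 0 0; -1.5 -9.5 0 0 0 0 0; -1.7 -10.6 0 0 0 0 0; -1.9 -11.7 0 0 0 0 0; -2.1 -12.7 0 0 0 0 0; -2.25 -13.5 0 0 0 0 0; -2.3 -14 0 0 0 0 0; -2.3 -14.08 0 0 0 0 0; -2.3 -14.08 0 0 0 0 0; -2.3 -14.08 1 0 0 0 0; -2.3 -14.08 2 0 0 0 0; -2.3 -14.08 3 0 0 0 0; -2.3 -14.08 3 0 0 0 0"

```text
time_s: 49.15
position: [0.4681, 0.3874, 0.0762]
eef_rot: [3.13, 0.159, -0.021]
force: [-0.4, -1.2, -2.0]
opening: 0.015
```

Run:
```python
from h import *
st();go([.4726,.3915,.0513],G[2]-np.pi/2)
c=camera('side');crop(c,'pics/t2.png',220,350,100,200,5)
```

```text
t 49.15 pos [0.4681 0.3874 0.0762] force [-0.3803 -1.1754 -1.9526] open 0.015
toolx [ 0.9948  0.1012 -0.0139] tooly [ 0.1013 -0.9948  0.0065] z [-0.0132 -0.0079 -0.9999]
MOVE 0.130 -0.096 0.620 0.374 0.799 -0.078 | t 49.15 p [0.4681 0.3874 0.0762] q6 1.97 q [ 0.5051  0.3761  1.7555 -0.0006  1.0254  1.9748]
```

View pics/t2.png

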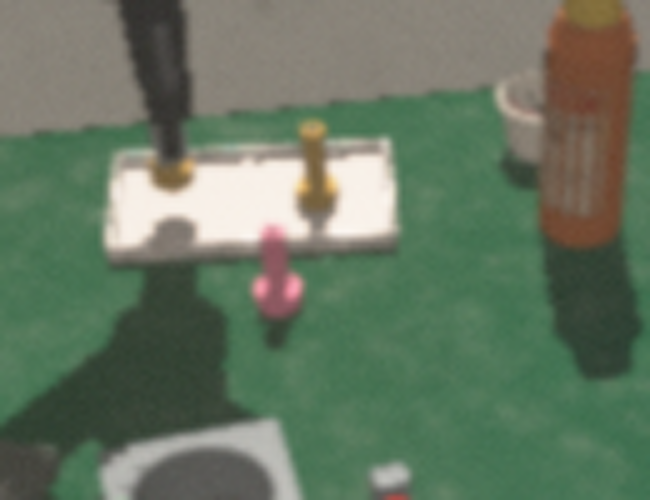

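Level and settle first, then lower.

Call:
step_arm:
  moves: "0.13 -0.1 0 0.37 0.8 0 0; 0.13 -0.1 0 0.37 0.8 0 0; 0.13 -0.1 0 0.37 0.8 0 0; 0.13 -0.1 0.2 0.37 0.8 0 0; 0.13 -0.1 0.35 0.37 0.8 0 0; 0.13 -0.1 0.45 0.37 0.8 0 0; 0.13 -0.1 0.5 0.37 0.8 0 0; 0.13 -0.1 0.5 0.37 0.8 0 0"

```text
time_s: 50.0
position: [0.4746, 0.3931, 0.0593]
eef_rot: [-3.135, -0.16, -0.008]
force: [0.1, 0.4, -0.8]
opening: 0.0151
```

Run:
```python
from h import *
st();go([.4726,.3915,.0513],G[2]-np.pi/2)
```

```text
t 50.0 pos [0.4746 0.3931 0.0593] force [ 0.1092  0.3661 -0.8236] open 0.0151
toolx [0.9948 0.1016 0.0049] tooly [ 0.1016 -0.9948 -0.0021] z [ 0.0047  0.0026 -1.    ]
MOVE -0.056 0.036 0.200 -0.119 -0.283 -0.061 | t 50.0 p [0.4746 0.3931 0.0593] q6 1.98 q [ 0.508   0.4106  1.7466 -0.      0.979   1.9771]
```

Call:
step_arm:
  moves: "-0.03 0.02 0.05 -0.1 -0.28 0 0; -0.04 0.02 0.1 -0.1 -0.28 0 0; -0.04 0.02 0.14 -0.1 -0.28 0 0; -0.04 0.02 0.17 -0.1 -0.28 0 0; -0.04 0.02 0.19 -0.1 -0.28 0 0; -0.04 0.02 0.2 -0.1 -0.28 0 0; -0.04 0.02 0.21 -0.1 -0.28 0 0; -0.04 0.02 0.21 -0.1 -0.28 0 0"

```text
time_s: 50.8
position: [0.4733, 0.3922, 0.0515]
eef_rot: [-3.137, -0.16, -0.0]
force: [-1.8, -2.2, 5.9]
opening: 0.0152
```

Contact at z = 0.0515 as expected. Release and retreat.

Call:
step_arm:
  moves: "0 0 0 0 0 0 0.1; 0 0 0 0 0 0 0.4; 0 0 0 0 0 0 0.4; 0 0 0 0 0 0 0.4; 0 0 -0.5 0 0 0 0.4; 0 0 -1.3 0 0 0 0.4; 0 0 -2.5 0 0 0 0.4; 0 0 -3.8 0 0 0 0.4; 0 1 -4 0 0 0 0.4; 0 2.2 -4 0 0 0 0.4; 0 3.4 -4 0 0 0 0.4; -0.5 4.6 -4 0 0 0 0.4; -1 5.6 -4 0 0 0 0.4; -1 6.8 -4 0 0 0 0.4; -1 8 -4 0 0 0 0.4; -1 9.2 -4 0 0 0 0.4; -1 10.4 -4 0 0 0 0.4; -1 11.6 -4 0 0 0 0.4; -1 12.4 -4 0 0 0 0.4; -1 12.4 -4 0 0 0 0.4"

```text
time_s: 52.8
position: [0.4842, -0.1087, 0.2117]
eef_rot: [3.137, 0.152, 0.001]
force: [-0.1, 0.7, 0.2]
opening: 0.0345
```

Run:
```python
from h import *
st()
c=camera('top');crop(c,'pics/u1.png',140,460,100,300,2.5)
crop(c,'pics/u3.png',290,340,225,275,10)
c=camera('side');crop(c,'pics/u2.png',200,400,80,280,3)
```

```text
t 52.8 pos [ 0.4842 -0.1087  0.2117] force [-0.1344  0.6698  0.2483] open 0.0345
toolx [0.9953 0.0966 0.0009] tooly [ 0.0966 -0.9953  0.0009] z [ 0.001  -0.0008 -1.    ]
```

View pics/u1.png

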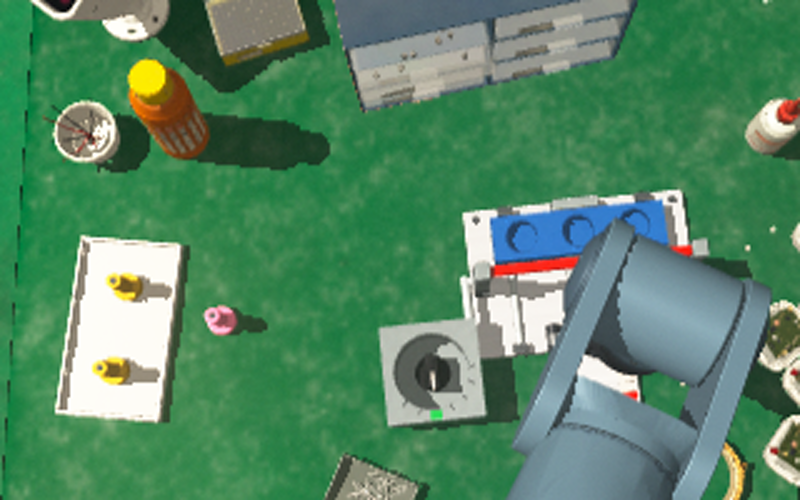

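View pics/u2.png

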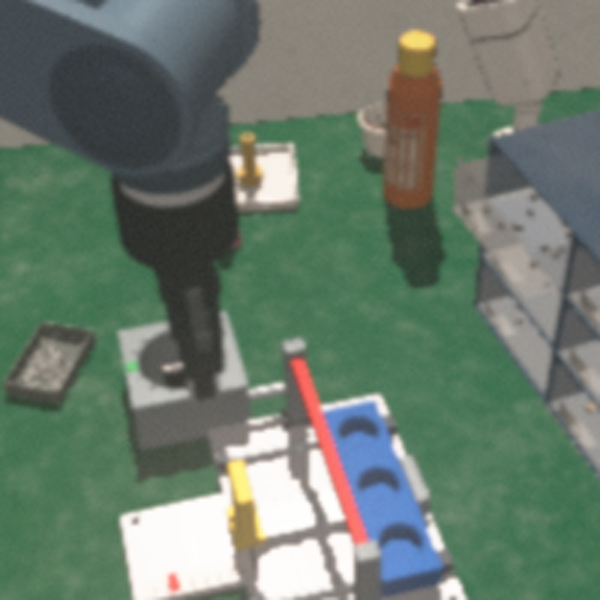

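View pics/u3.png

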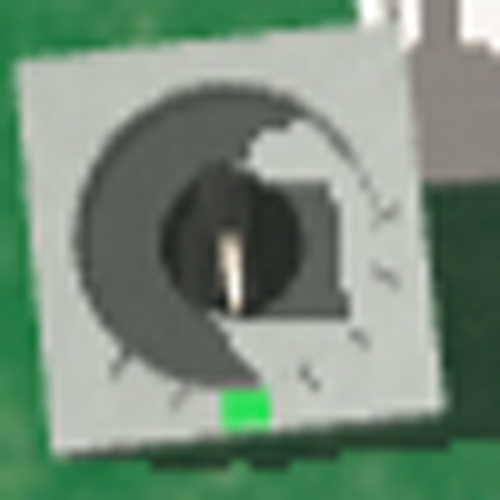

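Both pillars stand in the tray, at (125,285) and (112,370) in the crop. The knob points at the green mark, the slide is home, and the bystanders have not moved. I'll let the arm settle, then sign off.

Call:
step_arm:
  moves: "0 0 0 0 0 0 0.4; 0 0 0 0 0 0 0.4; 0 0 0 0 0 0 0.4; 0 0 0 0 0 0 0.4; 0 0 0 0 0 0 0.4"

```text
time_s: 53.4
position: [0.4838, -0.1051, 0.2112]
eef_rot: [-3.137, -0.159, 0.0]
force: [-0.0, -0.2, -0.5]
opening: 0.034
```

Run:
```python
from h import *
c=camera('top');crop(c,'pics/v1.png',140,300,170,290,5)
hsv=cv2.cvtColor(c['frame'],cv2.COLOR_RGB2HSV);m=cv2.inRange(hsv,(18,120,90),(32,255,255));nn,l,s,ce=cv2.connectedComponentsWithStats(m)
print([(s[i,4],ce[i]) for i in range(1,nn) if s[i,4]>40 and ce[i][0]<320 and 170<ce[i][1]<290])
print(sign_off())
```

```text
[(np.int32(109), array([189.9633, 214.0734])), (np.int32(117), array([184.8034, 247.8803]))]
the job is handed in; nothing more can be done
None
```

The gauge check is done and handed in at about 53 s. Two brass pillars were present, and both now stand in the white tray.

- **Seating:** I put one pillar in bore 0 and one in bore 2. Each went down to within 0.1 mm of the height expected for a seated pillar.
- **Knob:** I turned it clockwise from about 0.25 rad to the green mark. The last top picture shows the pointer still there.
- **Slide:** I pulled it to 65.3 mm, as read from the arm position, with about 8 N of spring force. I held it for 2 s, then eased it back at about 0.04 m/s until it was on the stop. The pillars were still seated afterwards.
- **Last pictures:** both pillars stand upright in the tray, and all three bores are empty. The pink look-alike, the spray can and the flux bottle are where they were.

The trained networks' points for the gauge disagreed by up to about 7 mm. I used a fit to hand-picked corners in the top picture instead, and it was about 1 mm off along x when the pillars went in. No check failed.

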